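# Slide the stray candlestick home into the display rack

## Task

One of the pair of tall gilt candlesticks has been left standing out on the stall table: slide it into the one empty lane of the wooden rack, all the way back until its foot comes gently up against the rack's back rail. Push it low down, only on its round foot, so that it slides along the table upright; do not lift it, tip it or touch its stem, and do not disturb the other goods.

Things in the scene. Friction and masses are not known exactly. Their poses are not given: they have to be found in the camera images.
- candlestick: The stray candlestick, gilt metal, alone on the open table to the left of the rack: 268 mm tall, 0.5 to 0.7 kg. Round foot 80 mm across with an upright rim 17 mm high (push here), doming in above to the thin stem. Origin: centre of the underside, z up; yaw means nothing. Pushed high it tips. One fingertip must push through its centre or the foot slips aside; two, 35 to 50 mm apart, cradle it.
- candlestick_stem: The stem of the stray candlestick with everything above the foot, from 44 to 268 mm high, 16 to 32 mm thick with a 52 mm drip pan 232 mm up; fixed to the foot, same origin and axes as the candlestick. Not to be touched.
- row_rack: Pine rack fixed at the right of the table: back rail 484 mm long, 45 high, 18 thick, and five dividers 28 high, 12 thick, 90 long from the rail to the left. They make four lanes 106 mm wide inside, open at the left and above, floor = the table. Origin: on the table, mid front face of the rail; x into the rail (to the robot's right), y along it, away from the robot. Lane centre lines at y = -177, -59, 59, 177 mm.
- lane_end (a point): Point on the table on the centre line of the empty lane, 42 mm from the back rail's face: the candlestick's centre comes to 40 mm from the rail when its foot touches it. Axes as the rack's.
- twin_candlestick: The other candlestick of the pair, same shape and size, standing in a lane of the rack. Origin: centre of its underside. Leave alone.
- pepper_mill: Turned wooden pepper mill in a lane of the rack, 58 mm in diameter, 219 mm tall. Origin: centre of its underside. Leave alone.
- carafe: Green glass carafe with stopper in the farthest lane of the rack, 76 mm in diameter, 248 mm tall. Origin: centre of its underside. Leave alone.
- sugar_bowl: White bowl on the table behind the rack's rail, at the right, 88 mm in diameter, 55 mm tall. Origin: centre of its underside. Leave alone.
- egg_cup: Blue egg cup on the far part of the table, 46 mm in diameter, 62 mm tall. Origin: centre of its underside. Leave alone.
- salt_shaker: Glass salt shaker with steel top at the left of the table, 42 mm in diameter, 78 mm tall. Origin: centre of its underside. Leave alone.

How it is judged:
By the outcome, as a careful person would: the job done as asked, in the order asked, and still so for the second after the job is handed in, with the robot touching nothing.
It also fails if it takes over 48 s, if anything falls off the work surface, if the arm or the gripper's body presses on something with over 40 N, if the wrist force passes 120 N, or if a joint passes its speed limit or range.

## Robot

A 6-joint arm with a two-finger parallel gripper is mounted at the origin on the work surface. World frame = base frame: x ahead of the robot, y to its left, z up, the work surface at z = 0. Lengths are in m, angles in degrees, forces in N, time in s.
With the tool pointing down it reaches from about 0.4 to 0.825 m from the base axis. Payload 7 kg.
Tool frame: the origin (TCP) lies between the finger pads; the fingertips stand 11 mm ahead of it and the grasp point (between the pads) lies 8 mm behind it (r.tcp_to_tips is the distance from the TCP to the fingertips, in m); x points along the fingers, y is the direction in which the jaws open and shut, and the axes are right-handed (so a half turn about x gives the same grasp; the last joint's range is limited). The gripper opens to 88 mm and grips with 3 to 60 N. Pads are 19 mm wide; open, the fingers measure 130 mm over their backs; the gripper's body (78 mm by 193 mm) begins 47 mm behind the grasp point.
Start: joints at [-55.227, 20.546, 0.682, 0, -70.136, -16.507], TCP at [0.212, -0.641, 0.238] pointing down, gripper open.
Joint ranges: [-176.03, 176.03], [-82.01, 121.73], [-58.28, 71.71], [-173.87, 95.51], [-174.79, -0.11], [-173.66, 173.66]. Speed limits (degrees/s): [136.94, 136.94, 172.46, 180, 180, 180].

## Interface

Orientations are given as [roll, pitch, yaw] about the fixed x, y, z axes, in that order (R = Rz(yaw) Ry(pitch) Rx(roll)).
In Python, from plant import r gives the robot as it stands.
- The arm moves only by the tool arm_command, never from a script. Its argument "plan" is a list of rows, each an object of numbers: "dx", "dy", "dz": the shift along the tool's x, y, z each as a share of 0.02 m, from -1 to 1; "wx", "wy", "wz": the turn, a rotation vector about the tool's x, y, z each as a share of 0.08 rad, from -1 to 1. In form: [{"dx": .., "dy": .., "dz": .., "wx": .., "wy": .., "wz": ..}, ...]. A call has 1 to 20 rows; each row shifts and turns the pose as measured when the row begins, along the tool's axes as they then stand; what a row does not reach is not made up. A row lasts 1/12 s, in which the tool goes at most 41.7 mm and 7.16 degrees, less where a joint would pass 70% of its speed; a pose out of reach is approached as far as the arm can. A call with a number of a shift or a turn outside -1 to 1 is refused whole. A call with a gripper value outside its range is refused whole. "fingers" is the closure, from -1 (fully open) to 1 (shut), so that 0 is half open, set as the call begins (left out, the last holds). The fingers move at their own pace and stop on an object; "force" is the grip in N (left out, the last holds). Time passes only in rows, so rows that do not move let the fingers close. It gives the time, the measured TCP pose, the force and the opening at its end, in the units of the state.
- r.get_state(): the state, without advancing time (a new reading comes with each control period).
- r.capture(name): name is "scene" or "side" or "wrist"; returns (picture, depth): 384x512x3 uint8, red, green, blue; 384x512 float32, m along the optical axis (not along the pixel's ray), 0 where there is no reading.
- r.camera_model(name): a dict with "vertical_fov" (degrees; the focal length in pixels is half the picture's height over the tangent of half this angle, whatever the lens; pixels are square), "cx", "cy" (the principal point, pixels), "R" (3x3) and "t" (3): a world point X has camera coordinates R X + t. Camera axes: x right, y down, z forward; pixel columns grow to the right and rows downward; lengths in m; the calibration is good to about 2 mm. A picture is of the moment at which its call begins: read the wrist's pose just before it. camera_model takes no time and is no camera call; for the wrist camera it gives the pose at the moment of the call.
- r.close_job(): hands the job in, once; it reports no verdict.
Trained networks look in the newest picture that a camera, given by its name, has taken for a name from the list of things; names that differ only in an ending like _2 or _b are one class to them, and where a whole thing is asked for, a point or a joint stands for the part that bears it (a point fixed in the world has none). Each returns a list of dicts, best first, with "score" (0 to 1); they miss things now and then, are a little off and sometimes report something else, mostly with a low value. They report only what shows in the picture. A call takes as long as a camera call.
- r.cut_out(camera, query): "mask" (384x512 bool, what is visible of it) and "bbox" ([left, top, width, height] in pixels, round what is visible of it).
- r.spot_point(camera, query): "centre" ([column, row] in pixels: a listed point, or the origin of a listed thing).
The state is a dict: "time_s": time; "joints": joint angles; "qd": joint speeds; "joint_torque": joint torques, N m; "tcp_pos": TCP position; "eef_rot": TCP orientation; "contact_force": force on the tool from outside, world axes, zero at the start; "moment": the same for the moment, N m; "gripper_width": finger opening in m.
Only numpy, scipy, OpenCV 4.12 (cv2) and the standard library are available. Lean on these libraries where they do the work, as an engineer would, in place of code of your own. Each camera call takes 0.05 s, during which the arm holds its last target.

## Working session

There is one attempt and no reset: what is moved stays moved. The work goes in short steps, Python scripts to look and compute and a tool call to move; the robot and the scene stay as the last step left them, time stands still between calls to the robot, and variables do not carry over. Pictures are saved under pics/ and viewed, and the job is handed in when it is done.

Besides the shell and the picture viewer there is one more tool, called after ">>>" in YAML: its name, and indented under it one key for each argument. arm_command: Moves the arm, as the interface text tells. Shift numbers are shares of 0.02 m and turn numbers shares of 0.08 rad, none past 1 either way. Its arguments: {"type":"object","properties":{"plan":{"type":"array","items":{"type":"object","properties":{"dx":{"type":"number"},"dy":{"type":"number"},"dz":{"type":"number"},"wx":{"type":"number"},"wy":{"type":"number"},"wz":{"type":"number"}}}},"fingers":{"type":"number"},"force":{"type":"number"}},"required":["plan"]}

```bash
mkdir -p pics; ls
python3 - <<'E'
from plant import r
import cv2,numpy as np
s=r.get_state();print(s['time_s'],s['tcp_pos'],s['eef_rot'],s['gripper_width'],s['contact_force'])
for c in ['scene','side']:
    im,d=r.capture(c);cv2.imwrite(f'pics/{c}0.png',im[:,:,::-1]);np.save(f'pics/{c}0.npy',d)
    m=r.camera_model(c);print(c,m)
    for q in ['candlestick','row_rack','lane_end','twin_candlestick','pepper_mill','carafe','salt_shaker','egg_cup','sugar_bowl']:
        if c=='side' and q not in('candlestick','lane_end','row_rack'):continue
        print(q,[(x['score'],x['centre']) for x in r.spot_point(c,q)][:2])
E
```

```text
pics
0.0 [ 0.21140483 -0.64053738  0.23663481] [ 95.67455984  89.90468428 113.93582066] 0.08745365283824758 [-0.08164338  0.77154335  0.33197663]
scene {'vertical_fov': 57.376880223194, 'cx': 256.74366065675076, 'cy': 192.431908496059, 'R': array([[ 7.63076598e-01,  6.46307780e-01, -5.99361597e-04],
       [ 5.49113084e-01, -6.48810214e-01, -5.26801792e-01],
       [-3.40864968e-01,  4.01661002e-01, -8.49987949e-01]]), 't': array([-0.44654433, -0.31800323,  1.12921687])}
candlestick [(0.68, [239.5, 160.1])]
row_rack [(0.97, [193.8, 276.2])]
lane_end []
twin_candlestick [(0.56, [151.6, 221.6])]
pepper_mill [(0.72, [185.3, 248.9])]
carafe [(0.85, [261.2, 308.5])]
salt_shaker [(0.7, [316.8, 110.5])]
egg_cup [(0.71, [345.3, 184.5])]
sugar_bowl [(0.89, [146.0, 315.1])]
side {'vertical_fov': 51.26190263257739, 'cx': 251.16722316538556, 'cy': 187.72014957763406, 'R': array([[-0.91144648, -0.4112961 , -0.01004191],
       [-0.2288419 ,  0.52710329, -0.81840913],
       [ 0.34190161, -0.74363811, -0.57454822]]), 't': array([0.55784825, 0.17993826, 1.01654495])}
candlestick [(0.91, [283.4, 222.2])]
row_rack [(0.89, [281.0, 160.0]), (0.28, [282.7, 224.5])]
lane_end []
```

View pics/scene0.png

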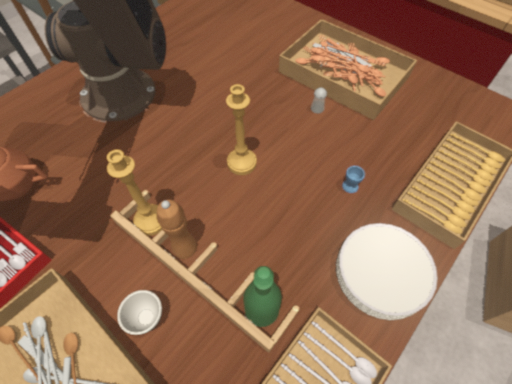

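View pics/side0.png

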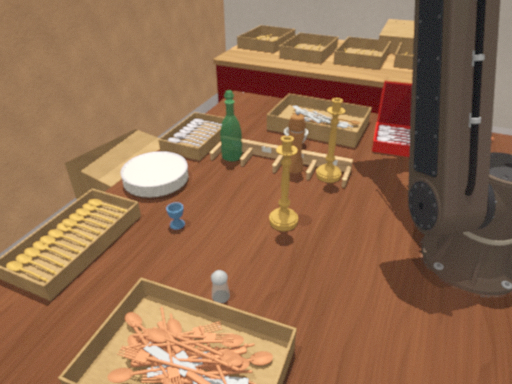

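```bash
cat > h.py <<'E'
import numpy as np
from plant import r
def ray(c,u,v,z=0.,H=384):
    m=r.camera_model(c);f=H/2/np.tan(np.radians(m['vertical_fov'])/2)
    d=np.array([(u-m['cx'])/f,(v-m['cy'])/f,1.]);R=np.array(m['R']);t=np.array(m['t'])
    o=-R.T@t;w=R.T@d
    return o+w*(z-o[2])/w[2]
def cloud(c,d):
    m=r.camera_model(c);f=192/np.tan(np.radians(m['vertical_fov'])/2)
    v,u=np.mgrid[0:384,0:512]
    P=np.stack([(u-m['cx'])/f*d,(v-m['cy'])/f*d,d],-1)
    return (P-np.array(m['t']))@np.array(m['R'])
def proj(c,X):
    m=r.camera_model(c);f=192/np.tan(np.radians(m['vertical_fov'])/2)
    p=np.array(m['R'])@X+m['t'];return f*p[0]/p[2]+m['cx'],f*p[1]/p[2]+m['cy']
E
python3 - <<'E'
from h import *
for n,u,v in [('cand',239.5,160.1),('rack',193.8,276.2),('twin',151.6,221.6),('mill',185.3,248.9),('carafe',261.2,308.5),('salt',316.8,110.5),('egg',345.3,184.5),('sugar',146,315.1)]:
    print(n,ray('scene',u,v).round(4))
print(ray('side',283.4,222.2),ray('side',281,160))
E
```

```text
cand [0.4763 0.0534 0.    ]
rack [ 0.6189 -0.2651  0.    ]
twin [ 0.4359 -0.2347  0.    ]
mill [ 0.5546 -0.2309  0.    ]
carafe [ 0.7847 -0.2203  0.    ]
salt [0.5316 0.3518 0.    ]
egg [0.7485 0.1762 0.    ]
sugar [ 0.6017 -0.3936  0.    ]
[0.48590795 0.05608882 0.        ] [ 0.61387139 -0.26159498  0.        ]
```

The stray candlestick's foot is at about (240,160) in the scene view. The empty lane is the third one, between the pepper mill (175,235) and the carafe (262,300). Next I'll measure the rack and foot precisely from depth.

Run:
```python
from h import *
from scipy.optimize import minimize, least_squares
s=r.get_state();print(s['time_s'])
res={}
for c in ['scene','side']:
    d=np.load(f'pics/{c}0.npy');P=cloud(c,d)
    ok=d>0
    def masks(q):
        return r.cut_out(c,q)
    m=masks('row_rack')
    M=m[0]['mask']&ok;Q=P[M];print(c,'rack',m[0]['score'],M.sum())
    # rail top pts
    T=Q[(Q[:,2]>0.038)&(Q[:,2]<0.052)]
    D=Q[(Q[:,2]>0.022)&(Q[:,2]<0.034)]
    if len(T)>20:
        mu=T.mean(0);u,sv,vt=np.linalg.svd(T[:,:2]-mu[:2],full_matrices=False);a=vt[0]*np.sign(vt[0][0])
        for _ in range(3):
            n=np.array([a[1],-a[0]]);o=(T[:,:2]-mu[:2])@n
            T=T[abs(o-np.median(o))<.012];mu=T.mean(0);u,sv,vt=np.linalg.svd(T[:,:2]-mu[:2],full_matrices=False);a=vt[0]*np.sign(vt[0][0])
        n=np.array([a[1],-a[0]])
        al=(T[:,:2]-mu[:2])@a;o=(T[:,:2]-mu[:2])@n
        print('rail axis yaw',np.degrees(np.arctan2(a[1],a[0])),'mean',mu,'along',np.percentile(al,[0,1,99,100]),'across',np.percentile(o,[1,99]))
        ad=(D[:,:2]-mu[:2])@a;od=(D[:,:2]-mu[:2])@n
        h,e=np.histogram(ad[(od<-.03)],bins=np.arange(-.3,.3,.006));print([(round(x,3),int(k)) for x,k in zip(e+.003,h) if k>3])
    for q in ['candlestick','twin_candlestick','pepper_mill','carafe']:
        m=masks(q)
        if not m: print(q,'none');continue
        M=m[0]['mask']&ok;Q=P[M]
        F=Q[(Q[:,2]<.015)&(Q[:,2]>0.003)] if 'cand' in q else Q[(Q[:,2]>0.01)]
        R={'candlestick':.04,'twin_candlestick':.04,'pepper_mill':.029,'carafe':.038}[q]
        if 'cand' in q and len(F)>5:
            f=least_squares(lambda p:np.hypot(F[:,0]-p[0],F[:,1]-p[1])-R,F[:,:2].mean(0)+(R/2)*0,loss='soft_l1',f_scale=.002)
            St=Q[Q[:,2]>.08]
            print(c,q,m[0]['score'],M.sum(),len(F),f.x,f.cost,'stem',np.median(St,axis=0), m[0]['bbox'])
        else: print(c,q,m[0]['score'],M.sum(),np.median(F,axis=0),F.min(0),F.max(0))
m=r.camera_model('wrist');print(m, 'campos',-np.array(m['R']).T@m['t'])
```

```text
0.7
scene rack 0.7 3412
rail axis yaw 2.026261383165943 mean [ 0.63722647 -0.27828019  0.04297172] along [-0.26607537 -0.25895707  0.21237188  0.21567981] across [-0.00957124  0.00868005]
[(np.float64(-0.267), 11), (np.float64(-0.261), 33), (np.float64(-0.255), 20), (np.float64(-0.147), 10), (np.float64(-0.141), 13), (np.float64(-0.033), 14), (np.float64(-0.027), 78), (np.float64(-0.021), 56), (np.float64(0.087), 47), (np.float64(0.093), 78), (np.float64(0.099), 21), (np.float64(0.207), 90), (np.float64(0.213), 93)]
scene candlestick 0.73 1480 86 [0.48606104 0.04991512] 5.872708399129669e-05 stem [0.49274297 0.04286548 0.23374337] [226.2, 84.5, 32.2, 91.6]
scene twin_candlestick 0.87 1570 51 [ 0.43178881 -0.23413383] 5.274985007756858e-05 stem [ 0.44061065 -0.2367046   0.23424208] [105.4, 151.8, 54.9, 85.5]
scene pepper_mill 0.92 1390 [ 0.5670382  -0.23711704  0.14864075] [ 0.461567   -0.25869472  0.01000511] [ 0.57926023 -0.20462532  0.21807004]
scene carafe 0.87 1716 [ 0.7967794  -0.2344515   0.13907548] [ 0.75299115 -0.26226793  0.01005449] [ 0.82399543 -0.19089464  0.2475181 ]
si
[... 740 characters left out ...]
0.0008284739532106426 stem [ 0.43261098 -0.22497757  0.2031018 ] [316.3, 100.2, 30.8, 79.2]
side pepper_mill 0.79 734 [ 0.54228863 -0.20986319  0.13985198] [ 0.46320709 -0.38414214  0.01004514] [0.57827786 0.05876161 0.26747136]
side carafe 0.59 1040 [ 0.77734412 -0.19756972  0.10540039] [ 0.74795678 -0.40270804  0.01003596] [ 0.91230035 -0.17649807  0.24630581]
{'vertical_fov': 58.7497412154759, 'cx': 254.52365427495036, 'cy': 190.77662270995873, 'R': array([[-0.31299787,  0.94975312,  0.0011591 ],
       [ 0.9147948 ,  0.30114859,  0.26918396],
       [ 0.25530924,  0.08531434, -0.96308808]]), 't': array([ 0.67416536, -0.03369858,  0.390421  ])} campos [ 0.14216152 -0.66345089  0.3842995 ]
```

```bash
cat >> h.py <<'E'
from scipy.spatial.transform import Rotation as Rot
from scipy.linalg import logm
def pose():
    s=r.get_state();return np.array(s['tcp_pos']),Rot.from_euler('xyz',s['eef_rot'],degrees=True).as_matrix(),s
def target(C,ang,tilt,back,z,sgn):
    """TCP pose: candle centre C(2), push angle ang deg, tip-front touching at back=0"""
    a,t=np.radians(ang),np.radians(tilt)
    d=np.array([np.cos(a),np.sin(a),0]);up=np.array([0,0,1.])
    x=d*np.sin(t)-up*np.cos(t);f=d*np.cos(t)+up*np.sin(t)
    zt=sgn*f;y=np.cross(zt,x)
    off=.011*np.sin(t)+.0095*np.cos(t)+.0334
    p=np.array([*C,z])-d*(off+back);p[2]=z
    return p,np.stack([x,y,zt],1)
def screw(pA,RA,pB,RB,n):
    T=np.eye(4);T[:3,:3]=RA.T@RB;T[:3,3]=RA.T@(pB-pA)
    rv=Rot.from_matrix(T[:3,:3]).as_rotvec();L=logm(T).real
    return np.r_[L[:3,3]/.02/n,rv/.08/n]
def line(pA,RA,pB,n): return (RA.T@(pB-pA))/.02/n
C0=np.array([.486,.051]);LANE=-87.85
E
python3 - <<'E'
from h import *
p,R,s=pose();print(p);print(R.round(3))
m=r.camera_model('wrist');cp=-np.array(m['R']).T@m['t'];print('cam in tool',R.T@(cp-p))
for sg in (1,-1):
  for back in (.03,):
    P,Q=target(C0,-42,35,back,.0165,sg);print(sg,P,Q.round(3).tolist(),np.degrees(Rot.from_matrix(R.T@Q).magnitude()))
    P,Q=target([.6695,-.2248],LANE,35,0,.0165,sg);print(P,np.degrees(Rot.from_matrix(R.T@Q).magnitude()))
E
```

```text
[ 0.21157392 -0.64095764  0.23756782]
[[ 0.    -0.313  0.95 ]
 [-0.     0.95   0.313]
 [-1.    -0.     0.   ]]
cam in tool [-0.14673348  0.00039294 -0.07296125]
1 [0.42841275 0.10285179 0.0165    ] [[0.426, 0.669, 0.609], [-0.384, 0.743, -0.548], [-0.819, 0.0, 0.574]] 68.85608148023839
[ 0.66771833 -0.17734215  0.0165    ] 110.05381412404698
-1 [0.42841275 0.10285179 0.0165    ] [[0.426, -0.669, -0.609], [-0.384, -0.743, 0.548], [-0.819, -0.0, -0.574]] 122.78854473285205
[ 0.66771833 -0.17734215  0.0165    ] 80.67323951768665
```

Run:
```python
from h import *
from scipy.linalg import expm
p,R,s=pose()
p1=p+[0,0,.12]
def Rz(a): return Rot.from_euler('z',a,degrees=True).as_matrix()
# swing about base axis first 84deg
B=(np.array([.42,.13,.36]),Rz(120)@R)
for n in(50,60,):
  k=screw(p1,R,*B,n);print(n,k.round(3))
  T=np.eye(4);T[:3,:3]=R;T[:3,3]=p1
  L=np.zeros((4,4));w=k[3:]*.08;L[:3,:3]=[[0,-w[2],w[1]],[w[2],0,-w[0]],[-w[1],w[0],0]];L[:3,3]=k[:3]*.02
  for i in range(n+1):
    if i%10==0: print(T[:3,3].round(3),np.hypot(*T[:2,3]).round(3))
    T=T@expm(L)
```

```text
50 [-0.002 -0.057  0.964 -0.524 -0.     0.   ]
[ 0.212 -0.641  0.358] 0.675
[ 0.383 -0.554  0.358] 0.674
[ 0.504 -0.406  0.359] 0.647
[ 0.554 -0.22   0.359] 0.596
[ 0.524 -0.031  0.36 ] 0.525
[0.42 0.13 0.36] 0.44
60 [-0.002 -0.048  0.803 -0.436 -0.     0.   ]
[ 0.212 -0.641  0.358] 0.675
[ 0.357 -0.574  0.358] 0.676
[ 0.47  -0.461  0.358] 0.658
[ 0.538 -0.316  0.359] 0.624
[ 0.553 -0.156  0.359] 0.574
[ 0.512 -0.001  0.36 ] 0.512
[0.42 0.13 0.36] 0.44
```

>>> arm_command:
  plan:
    - {"dx": -0.8}
    - {"dx": -1}
    - {"dx": -1}
    - {"dx": -1}
    - {"dx": -1}
    - {"dx": -1}
    - {"dx": -1}
  fingers: 0

```text
schema error: expected keys dx, dy, dz, wx, wy, wz
```

>>> arm_command:
  plan:
    - {"dx": -0.8, "dy": 0, "dz": 0, "wx": 0, "wy": 0, "wz": 0}
    - {"dx": -1, "dy": 0, "dz": 0, "wx": 0, "wy": 0, "wz": 0}
    - {"dx": -1, "dy": 0, "dz": 0, "wx": 0, "wy": 0, "wz": 0}
    - {"dx": -1, "dy": 0, "dz": 0, "wx": 0, "wy": 0, "wz": 0}
    - {"dx": -1, "dy": 0, "dz": 0, "wx": 0, "wy": 0, "wz": 0}
    - {"dx": -1, "dy": 0, "dz": 0, "wx": 0, "wy": 0, "wz": 0}
    - {"dx": -0.8, "dy": 0, "dz": 0, "wx": 0, "wy": 0, "wz": 0}
  fingers: 0

```text
time_s: 1.78
tcp_pos: [0.2107, -0.639, 0.3693]
eef_rot: [97.8, 89.4, 116.1]
contact_force: [0.3, -0.9, -0.1]
gripper_width: 0.0472
```

>>> arm_command:
  plan:
    - {"dx": 0, "dy": -0.06, "dz": 0.96, "wx": -0.52, "wy": 0, "wz": 0}
    - {"dx": 0, "dy": -0.06, "dz": 0.96, "wx": -0.52, "wy": 0, "wz": 0}
    - {"dx": 0, "dy": -0.06, "dz": 0.96, "wx": -0.52, "wy": 0, "wz": 0}
    - {"dx": 0, "dy": -0.06, "dz": 0.96, "wx": -0.52, "wy": 0, "wz": 0}
    - {"dx": 0, "dy": -0.06, "dz": 0.96, "wx": -0.52, "wy": 0, "wz": 0}
    - {"dx": 0, "dy": -0.06, "dz": 0.96, "wx": -0.52, "wy": 0, "wz": 0}
    - {"dx": 0, "dy": -0.06, "dz": 0.96, "wx": -0.52, "wy": 0, "wz": 0}
    - {"dx": 0, "dy": -0.06, "dz": 0.96, "wx": -0.52, "wy": 0, "wz": 0}
    - {"dx": 0, "dy": -0.06, "dz": 0.96, "wx": -0.52, "wy": 0, "wz": 0}
    - {"dx": 0, "dy": -0.06, "dz": 0.96, "wx": -0.52, "wy": 0, "wz": 0}

```text
time_s: 2.62
tcp_pos: [0.3868, -0.5564, 0.3761]
eef_rot: [100.9, 90.0, 143.6]
contact_force: [-0.9, 1.0, 0.2]
gripper_width: 0.0435
```

Run:
```python
from h import *
p,R,s=pose();print(p,R.round(3),s['joints'],s['gripper_width'])
B=(np.array([.42,.13,.36]),Rot.from_euler('z',138.2-18.2,degrees=True).as_matrix()@np.array([[0,-.313,.95],[0,.95,.313],[-1,0,0]]))
print(screw(p,R,*B,40).round(3))
```

```text
[ 0.3867525  -0.55644533  0.37606849] [[-0.001 -0.679  0.734]
 [ 0.     0.734  0.679]
 [-1.     0.001 -0.   ]] [-3.87565715e+01  1.81509747e+01  1.47675999e+01  1.73110163e-03
 -8.66583701e+01 -8.49022126e+00] 0.043544355229208284
[ 0.02  -0.055  0.965 -0.521  0.    -0.   ]
```

Tracking is as predicted, so I'll continue the swing.

>>> arm_command:
  plan:
    - {"dx": 0, "dy": -0.06, "dz": 0.96, "wx": -0.52, "wy": 0, "wz": 0}
    - {"dx": 0, "dy": -0.06, "dz": 0.96, "wx": -0.52, "wy": 0, "wz": 0}
    - {"dx": 0, "dy": -0.06, "dz": 0.96, "wx": -0.52, "wy": 0, "wz": 0}
    - {"dx": 0, "dy": -0.06, "dz": 0.96, "wx": -0.52, "wy": 0, "wz": 0}
    - {"dx": 0, "dy": -0.06, "dz": 0.96, "wx": -0.52, "wy": 0, "wz": 0}
    - {"dx": 0, "dy": -0.06, "dz": 0.96, "wx": -0.52, "wy": 0, "wz": 0}
    - {"dx": 0, "dy": -0.06, "dz": 0.96, "wx": -0.52, "wy": 0, "wz": 0}
    - {"dx": 0, "dy": -0.06, "dz": 0.96, "wx": -0.52, "wy": 0, "wz": 0}
    - {"dx": 0, "dy": -0.06, "dz": 0.96, "wx": -0.52, "wy": 0, "wz": 0}
    - {"dx": 0, "dy": -0.06, "dz": 0.96, "wx": -0.52, "wy": 0, "wz": 0}
    - {"dx": 0, "dy": -0.06, "dz": 0.96, "wx": -0.52, "wy": 0, "wz": 0}
    - {"dx": 0, "dy": -0.06, "dz": 0.96, "wx": -0.52, "wy": 0, "wz": 0}
    - {"dx": 0, "dy": -0.06, "dz": 0.96, "wx": -0.52, "wy": 0, "wz": 0}
    - {"dx": 0, "dy": -0.06, "dz": 0.96, "wx": -0.52, "wy": 0, "wz": 0}
    - {"dx": 0, "dy": -0.06, "dz": 0.96, "wx": -0.52, "wy": 0, "wz": 0}
    - {"dx": 0, "dy": -0.06, "dz": 0.96, "wx": -0.52, "wy": 0, "wz": 0}
    - {"dx": 0, "dy": -0.06, "dz": 0.96, "wx": -0.52, "wy": 0, "wz": 0}
    - {"dx": 0, "dy": -0.06, "dz": 0.96, "wx": -0.52, "wy": 0, "wz": 0}
    - {"dx": 0, "dy": -0.06, "dz": 0.96, "wx": -0.52, "wy": 0, "wz": 0}
    - {"dx": 0, "dy": -0.06, "dz": 0.96, "wx": -0.52, "wy": 0, "wz": 0}

```text
time_s: 4.28
tcp_pos: [0.5658, -0.2075, 0.3739]
eef_rot: [55.4, 89.8, 148.4]
contact_force: [0.7, -0.0, -0.4]
gripper_width: 0.0438
```

>>> arm_command:
  plan:
    - {"dx": 0, "dy": -0.06, "dz": 0.96, "wx": -0.52, "wy": 0, "wz": 0}
    - {"dx": 0, "dy": -0.06, "dz": 0.96, "wx": -0.52, "wy": 0, "wz": 0}
    - {"dx": 0, "dy": -0.06, "dz": 0.96, "wx": -0.52, "wy": 0, "wz": 0}
    - {"dx": 0, "dy": -0.06, "dz": 0.96, "wx": -0.52, "wy": 0, "wz": 0}
    - {"dx": 0, "dy": -0.06, "dz": 0.96, "wx": -0.52, "wy": 0, "wz": 0}
    - {"dx": 0, "dy": -0.06, "dz": 0.96, "wx": -0.52, "wy": 0, "wz": 0}
    - {"dx": 0, "dy": -0.06, "dz": 0.96, "wx": -0.52, "wy": 0, "wz": 0}
    - {"dx": 0, "dy": -0.06, "dz": 0.96, "wx": -0.52, "wy": 0, "wz": 0}
    - {"dx": 0, "dy": -0.06, "dz": 0.96, "wx": -0.52, "wy": 0, "wz": 0}
    - {"dx": 0, "dy": -0.06, "dz": 0.96, "wx": -0.52, "wy": 0, "wz": 0}
    - {"dx": 0, "dy": -0.06, "dz": 0.96, "wx": -0.52, "wy": 0, "wz": 0}
    - {"dx": 0, "dy": -0.06, "dz": 0.96, "wx": -0.52, "wy": 0, "wz": 0}
    - {"dx": 0, "dy": -0.06, "dz": 0.96, "wx": -0.52, "wy": 0, "wz": 0}
    - {"dx": 0, "dy": -0.06, "dz": 0.96, "wx": -0.52, "wy": 0, "wz": 0}
    - {"dx": 0, "dy": -0.06, "dz": 0.96, "wx": -0.52, "wy": 0, "wz": 0}

```text
time_s: 5.53
tcp_pos: [0.4794, 0.0776, 0.3749]
eef_rot: [-20.0, 89.8, 110.6]
contact_force: [1.2, -0.1, 0.2]
gripper_width: 0.0438
```

Run:
```python
from h import *
p,R,s=pose();print(p,R.round(3),s['joints'],s['gripper_width'])
d=C0-0
W=np.array([.6655,-.120]);ang=np.degrees(np.arctan2(*(W-C0)[::-1]));print('ang',ang)
for t in (30,35):
  for z in (.36,.2,.1):
    P,Q=target(C0,ang,t,.035,z,-1);print(t,z,P,screw(p,R,P,Q,10).round(3))
```

```text
[0.47940807 0.0775825  0.37488543] [[-0.001 -0.76  -0.65 ]
 [ 0.003 -0.65   0.76 ]
 [-1.    -0.001  0.003]] [ 32.32854322  -1.28911828  -8.45240398  -0.15443037 -82.80487134
   8.25299836] 0.04381616687724083
ang -43.6107883418035
30 0.36 [0.42653643 0.10764775 0.36      ] [-0.004  0.089  0.304 -0.125  0.657 -0.032]
30 0.2 [0.42653643 0.10764775 0.2       ] [ 0.778  0.097  0.512 -0.125  0.657 -0.032]
30 0.1 [0.42653643 0.10764775 0.1       ] [ 1.267  0.101  0.643 -0.125  0.657 -0.032]
35 0.36 [0.42627284 0.10789885 0.36      ] [-0.017  0.089  0.306 -0.124  0.766 -0.038]
35 0.2 [0.42627284 0.10789885 0.2       ] [ 0.758  0.098  0.55  -0.124  0.766 -0.038]
35 0.1 [0.42627284 0.10789885 0.1       ] [ 1.242  0.104  0.702 -0.124  0.766 -0.038]
```

>>> arm_command:
  plan:
    - {"dx": 0, "dy": 0.09, "dz": 0.36, "wx": -0.125, "wy": 0.7, "wz": -0.035}
    - {"dx": 0, "dy": 0.09, "dz": 0.36, "wx": -0.125, "wy": 0.7, "wz": -0.035}
    - {"dx": 0, "dy": 0.09, "dz": 0.36, "wx": -0.125, "wy": 0.7, "wz": -0.035}
    - {"dx": 0, "dy": 0.09, "dz": 0.36, "wx": -0.125, "wy": 0.7, "wz": -0.035}
    - {"dx": 0, "dy": 0.09, "dz": 0.36, "wx": -0.125, "wy": 0.7, "wz": -0.035}
    - {"dx": 0, "dy": 0.09, "dz": 0.36, "wx": -0.125, "wy": 0.7, "wz": -0.035}
    - {"dx": 0, "dy": 0.09, "dz": 0.36, "wx": -0.125, "wy": 0.7, "wz": -0.035}
    - {"dx": 0, "dy": 0.09, "dz": 0.36, "wx": -0.125, "wy": 0.7, "wz": -0.035}
    - {"dx": 0, "dy": 0.09, "dz": 0.36, "wx": -0.125, "wy": 0.7, "wz": -0.035}
    - {"dx": 0, "dy": 0.09, "dz": 0.36, "wx": -0.125, "wy": 0.7, "wz": -0.035}

```text
time_s: 6.37
tcp_pos: [0.4182, 0.1193, 0.3611]
eef_rot: [-178.1, 56.7, -41.4]
contact_force: [1.0, -0.8, -0.2]
gripper_width: 0.0439
```

Run:
```python
from h import *
p,R,s=pose();print(p,R.round(3),s['joints'],s['time_s'])
P,Q=target(C0,-43.6,32,.045,.1,-1);print(P,Q.round(3),screw(p,R,P,Q,16).round(3))
```

```text
[0.41818813 0.11926169 0.36110105] [[ 0.412 -0.682 -0.605]
 [-0.363 -0.731  0.577]
 [-0.836 -0.019 -0.549]] [ 69.8382754  -12.51501491 -39.1379452   31.47312875 -78.63430604
 -33.71217516] 6.3667
[0.41916939 0.11464193 0.1       ] [[ 0.384 -0.69  -0.614]
 [-0.365 -0.724  0.585]
 [-0.848 -0.    -0.53 ]] [ 0.694  0.016  0.43  -0.001 -0.017  0.017]
```

>>> arm_command:
  plan:
    - {"dx": 0.69, "dy": 0.02, "dz": 0.43, "wx": 0, "wy": 0, "wz": 0}
    - {"dx": 0.69, "dy": 0.02, "dz": 0.43, "wx": 0, "wy": 0, "wz": 0}
    - {"dx": 0.69, "dy": 0.02, "dz": 0.43, "wx": 0, "wy": 0, "wz": 0}
    - {"dx": 0.69, "dy": 0.02, "dz": 0.43, "wx": 0, "wy": -0.1, "wz": 0.1}
    - {"dx": 0.69, "dy": 0.02, "dz": 0.43, "wx": 0, "wy": -0.1, "wz": 0.1}
    - {"dx": 0.69, "dy": 0.02, "dz": 0.43, "wx": 0, "wy": -0.1, "wz": 0.1}
    - {"dx": 0.69, "dy": 0.02, "dz": 0.43, "wx": 0, "wy": 0, "wz": 0}
    - {"dx": 0.69, "dy": 0.02, "dz": 0.43, "wx": 0, "wy": 0, "wz": 0}

```text
time_s: 7.03
tcp_pos: [0.4175, 0.1201, 0.2285]
eef_rot: [-179.1, 58.1, -42.4]
contact_force: [-0.2, 0.8, 0.4]
gripper_width: 0.0439
```

Run:
```python
from h import *
import cv2
p,R,s=pose();print(p,R.round(3),s['joints'],s['time_s'])
P,Q=target(C0,-43.6,32,.045,.06,-1);print(P,screw(p,R,P,Q,12).round(3))
for c in('scene','side'):
    im,d=r.capture(c);cv2.imwrite(f'pics/{c}1.png',im[:,:,::-1])
```

```text
[0.41748477 0.1200692  0.22853307] [[ 0.39  -0.683 -0.617]
 [-0.356 -0.73   0.583]
 [-0.849 -0.008 -0.529]] [ 67.60696728  -6.16637417 -52.01071048  34.56373563 -61.10961983
 -42.46427197] 7.0333
[0.41916939 0.11464193 0.06      ] [0.607 0.014 0.354 0.003 0.002 0.012]
```

View pics/side1.png

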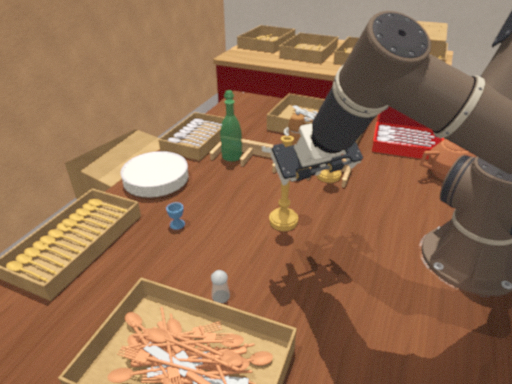

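View pics/scene1.png

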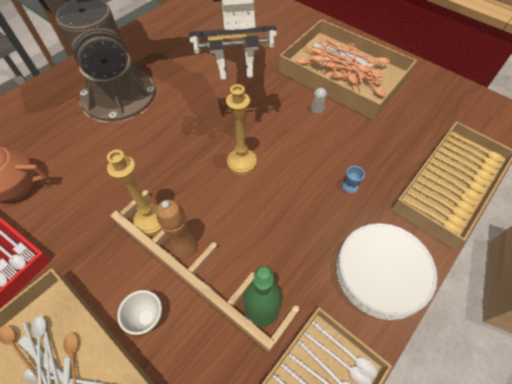

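```bash
cat >> h.py <<'E'
def fk(q,k):
    # k: L1,a,L2,h,lat,dw, r0
    q=np.radians(q);L1,a2,L2,h,lat,dw,r0=k
    c,s=np.cos,np.sin
    Rz=lambda a:np.array([[c(a),-s(a),0],[s(a),c(a),0],[0,0,1]])
    Ry=lambda a:np.array([[c(a),0,s(a)],[0,1,0],[-s(a),0,c(a)]])
    Rx=lambda a:np.array([[1,0,0],[0,c(a),-s(a)],[0,s(a),c(a)]])
    A=Rz(q[0]);p=A@np.array([r0,lat,h])
    B=A@Ry(q[1]);p=p+B@np.array([0,0,L1])
    Cc=B@Ry(-q[2]);p=p+Cc@np.array([L2,0,a2])
    D=Cc@Rx(SG[0]*q[3])@Ry(SG[1]*q[4])
    E=D@Rx(SG[2]*q[5])
    return p+E@np.array([dw,0,0]),E
SG=[1,-1,1]
E
python3 - <<'E'
import h;from h import *
from scipy.optimize import least_squares
D=[([-55.227,20.546,.682,0,-70.136,-16.507],[.21157,-.64096,.23757],None),
([-38.7566,18.151,14.7676,0,-86.658,-8.49],[.38675,-.55645,.37607],None),
([32.3285,-1.2891,-8.4524,-.1544,-82.8049,8.253],[.47941,.07758,.37489],None),
([69.838,-12.515,-39.138,31.473,-78.634,-33.712],[.41819,.11926,.3611],np.array([.412,-.363,-.836])),
([67.607,-6.166,-52.011,34.564,-61.109,-42.464],[.41748,.12007,.22853],np.array([.390,-.356,-.849]))]
for s0 in(1,-1):
  for s1 in (1,-1):
    h.SG[:]=[s0,s1,1]
    def res(k):
        o=[]
        for q,p,x in D:
            P,E=fk(q,k);o+=list(P-p)
        return o
    f=least_squares(res,[.45,.0,.45,.3,-.1,.2,.0])
    print(s0,s1,f.x.round(4),np.abs(f.fun).max())
    for q,p,x in D[3:]:print(fk(q,f.x)[1][:,0].round(3),x)
E
```

```text
1 1 [ 0.5659 -0.5092  0.0713  0.0375 -0.1928  0.3004  0.381 ] 0.060320583888568535
[0.67  0.341 0.659] [ 0.412 -0.363 -0.836]
[0.785 0.6   0.156] [ 0.39  -0.356 -0.849]
1 -1 [ 0.705  -0.129   0.2178 -0.423  -0.2008 -0.2605  0.2363] 0.09105890301007147
[-0.549 -0.01  -0.836] [ 0.412 -0.363 -0.836]
[-0.528  0.022 -0.849] [ 0.39  -0.356 -0.849]
-1 1 [ 0.724   0.3647  0.4283 -0.371  -0.196  -0.2845  0.0347] 0.07874249112375331
[-0.291  0.694  0.659] [ 0.412 -0.363 -0.836]
[-0.134  0.979  0.156] [ 0.39  -0.356 -0.849]
-1 -1 [ 0.5756  0.0245  0.3003  0.1373 -0.1885  0.3218  0.1622] 0.04350064578140339
[ 0.412 -0.363 -0.836] [ 0.412 -0.363 -0.836]
[ 0.39  -0.356 -0.849] [ 0.39  -0.356 -0.849]
```

```bash
cat >> h.py <<'E'
SG[:]=[-1,-1,1]
def fk2(q,k):
    q=np.radians(q);L1,a2,L2,h,lat,dw,r0,wy,wz=k
    c,s=np.cos,np.sin
    Rz=lambda a:np.array([[c(a),-s(a),0],[s(a),c(a),0],[0,0,1]])
    Ry=lambda a:np.array([[c(a),0,s(a)],[0,1,0],[-s(a),0,c(a)]])
    Rx=lambda a:np.array([[1,0,0],[0,c(a),-s(a)],[0,s(a),c(a)]])
    A=Rz(q[0]);p=A@np.array([r0,lat,h])
    B=A@Ry(q[1]);p=p+B@np.array([0,0,L1])
    Cc=B@Ry(-q[2]);p=p+Cc@np.array([L2,0,a2])
    D=Cc@Rx(-q[3])@Ry(-q[4])
    return p+D@np.array([dw,wy,wz]),D@Rx(-q[5])
E
python3 - <<'E'
from h import *
from scipy.optimize import least_squares
D=[([-55.227,20.546,.682,0,-70.136,-16.507],[.21157,-.64096,.23757]),
([-38.7566,18.151,14.7676,0,-86.658,-8.49],[.38675,-.55645,.37607]),
([32.3285,-1.2891,-8.4524,-.1544,-82.8049,8.253],[.47941,.07758,.37489]),
([69.838,-12.515,-39.138,31.473,-78.634,-33.712],[.41819,.11926,.3611]),
([67.607,-6.166,-52.011,34.564,-61.109,-42.464],[.41748,.12007,.22853])]
def res(k): return np.concatenate([fk2(q,k)[0]-p for q,p in D])
def reg(k): return np.r_[res(k)/.001,(k-[.45,0,.45,.3,-.1,.25,0,0,0])*.3]
f=least_squares(reg,[.45,0,.45,.3,-.1,.25,0,0,0]);print(f.x.round(4),np.abs(res(f.x)).max())
print(D and [fk2(q,f.x)[1].round(3).tolist() for q,p in D[3:4]])
np.save('k.npy',f.x)
E
```

```text
[ 0.6016  0.      0.4636  0.1988  0.      0.3671 -0.     -0.1918  0.    ] 2.3677783966169486e-05
[[[0.412, -0.605, 0.682], [-0.363, 0.577, 0.731], [-0.836, -0.549, 0.019]]]
```

```bash
cat >> h.py <<'E'
from scipy.optimize import least_squares
LO=np.array([-176.03,-82.01,-58.28,-173.87,-174.79,-173.66]);HI=np.array([176.03,121.73,71.71,95.51,-.11,173.66])
def fkt(q):
    P,E=fk2(q,np.load('k.npy'));return P,np.stack([E[:,0],-E[:,2],E[:,1]],1)
def ik(P,Rt,q0):
    K=np.load('k.npy')
    def e(q):
        p,E=fk2(q,K);M=np.stack([E[:,0],-E[:,2],E[:,1]],1)
        return np.r_[(p-P)*5,(M-Rt).ravel()]
    f=least_squares(e,q0,x_scale=50)
    return f.x,np.abs(f.fun).max()
E
python3 - <<'E'
from h import *
p,R,s=pose();q=np.array(s['joints']);print(fkt(q)[0]-p,np.abs(fkt(q)[1]-R).max())
W=np.array([.6655,-.12]);G=np.array([.6695,-.2248])
for sg in(-1,1):
 for t in (20,25,30,35):
  for nm,C,a in[('L1start',C0,-43.6),('L1end',W,-43.6),('L2start',W,LANE),('L2end',G,LANE),('-60',C0,-60),('-75',C0,-75)]:
    P,Q=target(C,a,t,0.01,.017,sg)
    b=None
    for q0 in (q,q+[0,0,0,0,0,180],q-[0,0,0,0,0,180],[0,20,0,0,-80,0],[0,20,0,0,-80,120]):
        x,er=ik(P,Q,q0);x=(x+180)%360-180
        ok=er<1e-3 and (x>LO).all() and (x<HI).all()
        if er<1e-3 and (b is None or ok): b=(ok,x.round(0))
    print(sg,t,nm,b)
E
```

```text
[-3.30425536e-06 -1.66829081e-07 -7.61730701e-07] 4.440892098500626e-16
-1 20 L1start (np.False_, array([ 34.,  12., -68.,  75., -20., -61.]))
-1 20 L1end (np.True_, array([  3.,  22., -52.,  84., -14., -38.]))
-1 20 L2start (np.True_, array([ 20.,  32., -27.,  29., -42., -42.]))
-1 20 L2end (np.True_, array([ 10.,  32., -28.,  33., -38., -36.]))
-1 20 -60 (np.True_, array([ 46.,  17., -58.,  45., -28., -58.]))
-1 20 -75 (np.True_, array([ 47.,  21., -49.,  30., -35., -59.]))
-1 25 L1start (np.False_, array([ 31.,  13., -69.,  89., -24., -72.]))
-1 25 L1end (np.False_, array([ -5.,  22., -54., 112., -16., -58.]))
-1 25 L2start (np.True_, array([ 21.,  33., -29.,  36., -43., -49.]))
-1 25 L2end (np.True_, array([ 11.,  33., -31.,  42., -39., -45.]))
-1 25 -60 (np.False_, array([ 47.,  18., -60.,  53., -31., -67.]))
-1 25 -75 (np.True_, array([ 49.,  22., -50.,  35., -38., -65.]))
-1 30 L1start (np.False_, array([ 31.,  15., -71.,  97., -29., -81.]))
-1 30 L1end (np.False_, array([ -8.,  22., -55., 126., -21., -70.]))
-1 30 L2start (np.True_, array([ 23.,  34., -30.,  41., -45., -55.])
[... 1531 characters left out ...]
., -55., 126., -21., 110.]))
1 30 L2start (np.True_, array([ 23.,  34., -30.,  41., -45., 125.]))
1 30 L2end (np.True_, array([ 12.,  33., -33.,  49., -41., 127.]))
1 30 -60 (np.False_, array([ 48.,  20., -61.,  58., -34., 106.]))
1 30 -75 (np.True_, array([ 51.,  24., -50.,  38., -41., 110.]))
1 35 L1start (np.False_, array([ 34.,  17., -72., 100., -35.,  93.]))
1 35 L1end (np.False_, array([ -8.,  24., -56., 134., -27., 103.]))
1 35 L2start (np.True_, array([ 24.,  35., -31.,  45., -48., 120.]))
1 35 L2end (np.True_, array([ 13.,  34., -35.,  55., -43., 120.]))
1 35 -60 (np.False_, array([ 51.,  22., -62.,  61., -38., 100.]))
1 35 -75 (np.True_, array([ 53.,  26., -50.,  40., -45., 106.]))
```

Run:
```python
from h import *
p,R,s=pose();q=np.array(s['joints'])
rng=np.random.default_rng(0)
seeds=[q,[0,20,0,0,-80,0],[0,20,-30,-90,-60,0],[30,20,-50,-150,-50,0],[0,20,-50,60,-60,0],[-40,20,-40,-60,-60,0]]
for t in (20,30):
  for a in range(-180,180,15):
    P,Q=target(C0,a,t,0.01,.017,-1)
    best=None
    for q0 in seeds:
        x,er=ik(P,Q,np.array(q0,float));x=(x+180)%360-180
        if er>1e-3: continue
        v=np.maximum(0,np.maximum(LO-x,x-HI))[:5].sum()
        if best is None or v<best[0]: best=(v,x.round(0))
    print(t,a,P.round(3)[:2],best)
```

```text
20 -180 [0.542 0.051] (np.float64(0.0), array([  21.,   33.,  -11.,   -8.,  -65., -106.]))
20 -165 [0.54  0.066] (np.float64(0.0), array([ 25.,  33., -13.,  -4., -64., -98.]))
20 -150 [0.535 0.079] (np.float64(0.0), array([ 29.,  32., -16.,   0., -62., -90.]))
20 -135 [0.526 0.091] (np.float64(0.0), array([ 34.,  31., -20.,   5., -58., -82.]))
20 -120 [0.514 0.1  ] (np.float64(0.0), array([ 38.,  29., -26.,   9., -54., -74.]))
20 -105 [0.501 0.105] (np.float64(0.0), array([ 42.,  27., -33.,  15., -49., -68.]))
20 -90 [0.486 0.107] (np.float64(0.0), array([ 45.,  24., -40.,  21., -42., -63.]))
20 -75 [0.471 0.105] (np.float64(0.0), array([ 47.,  21., -49.,  30., -35., -59.]))
20 -60 [0.458 0.1  ] (np.float64(0.0), array([ 46.,  17., -58.,  45., -28., -58.]))
20 -45 [0.446 0.091] (np.float64(8.599617947674275), array([ 35.,  13., -67.,  72., -21., -60.]))
20 -30 [0.437 0.079] (np.float64(33.33596197639906), array([ 10.,  10., -71., 116., -14., -65.]))
20 -15 [0.432 0.066] None
20 0 [0.43  0.051] None
20 15 [0.432 0.036] (np.float64(52.21984377743476), array([ -34.,  108., -110., -157.,
[... 2383 characters left out ...]
p.float64(0.0), array([  -4.,   17.,  -32.,  -47.,  -38., -168.]))
30 75 [ 0.471 -0.004] (np.float64(0.0), array([  -5.,   21.,  -26.,  -43.,  -47., -159.]))
30 90 [ 0.486 -0.006] (np.float64(0.0), array([  -4.,   25.,  -20.,  -38.,  -54., -151.]))
30 105 [ 0.501 -0.004] (np.float64(0.0), array([  -2.,   28.,  -15.,  -33.,  -61., -143.]))
30 120 [0.515 0.002] (np.float64(0.0), array([   1.,   32.,  -10.,  -28.,  -67., -135.]))
30 135 [0.526 0.011] (np.float64(0.0), array([   5.,   35.,   -6.,  -24.,  -72., -128.]))
30 150 [0.535 0.022] (np.float64(0.0), array([   9.,   37.,   -3.,  -19.,  -75., -120.]))
30 165 [0.541 0.036] (np.float64(0.0), array([  14.,   38.,   -2.,  -14.,  -77., -112.]))
```

```bash
cat >> h.py <<'E'
from scipy.linalg import expm
def sim(p,R,q,k,n,verbose=True):
    """apply n rows k (6), track IK from q"""
    T=np.eye(4);T[:3,:3]=R;T[:3,3]=p
    L=np.zeros((4,4));w=np.array(k[3:])*.08;L[:3,:3]=[[0,-w[2],w[1]],[w[2],0,-w[0]],[-w[1],w[0],0]];L[:3,3]=np.array(k[:3])*.02
    mv=0;marg=1e9;er=0
    for i in range(n):
        # engine: shift along tool axes, then turn (pose as at row start)
        T2=T.copy();T2[:3,3]=T[:3,3]+T[:3,:3]@L[:3,3];T2[:3,:3]=T[:3,:3]@Rot.from_rotvec(w).as_matrix();T=T2
        x,e=ik(T[:3,3],T[:3,:3],q);mv=max(mv,np.abs(x-q).max()*12);q=x
        m=np.minimum(q-LO,HI-q);marg=min(marg,m.min());er=max(er,e)
    if verbose: print('n',n,np.round(k,3),'->',T[:3,3].round(4),'q',q.round(0),'maxdeg/s',round(mv),'margin',round(marg,1),'err',er)
    return T[:3,3],T[:3,:3],q
def go(p,R,q,P,Q,n): return sim(p,R,q,screw(p,R,P,Q,n),n)
E
python3 - <<'E'
from h import *
p,R,s=pose();q=np.array(s['joints'])
S=(p,R,q)
S=sim(*S,[-.75,0,-.46,0,0,0],10) # up
def down(xy,z,yaw):
    return target(np.array(xy),yaw,0,-.0429,z,1)
# vertical at (.45,.06,.39) yaw 138 for z => then rotate
print('--')
for V in [(.46,.06,.39),(.45,.0,.39)]:
  S1=S
  P,Q=down(V[:2],V[2],90);S1=go(*S1,P,Q,14)
  PA,QA=target(C0,30,30,.045,.33,1)
  S2=go(*S1,PA,QA,20)
  PB,QB=target(C0,30,30,.03,.017,1)
  S3=go(*S2,PB,QB,20)
  PC,QC=target(C0+.07*np.array([np.cos(np.radians(30)),.5]),30,30,0,.017,1)
  S4=go(*S3,PC,QC,20)
E
```

```text
n 10 [-0.75  0.   -0.46  0.    0.    0.  ] -> [0.4154 0.1191 0.4035] q [ 69. -13. -33.  30. -84. -29.] maxdeg/s 31 margin 8.0 err 9.374445664178666e-13
--
n 14 [ 0.123 -0.06  -0.243  0.71  -0.469  0.207] -> [0.4618 0.061  0.3915] q [ 32.  -4.  -9.  -0. -85. -32.] maxdeg/s 33 margin 27.2 err 1.8332557694122897e-13
n 20 [ 0.095  0.067 -0.235  0.639 -0.297 -0.171] -> [0.4072 0.0028 0.3311] q [ 27. -27. -37.  -2. -50. -86.] maxdeg/s 65 margin 21.4 err 6.50851830069632e-08
n 20 [ 0.699  0.006 -0.36  -0.     0.    -0.   ] -> [0.4192 0.0124 0.017 ] q [ 10.   8. -45. -50. -13. -23.] maxdeg/s 147 margin 0.3 err 2.2887000363479293e-07
n 20 [ 0.125  0.     0.217 -0.     0.    -0.   ] -> [0.5058 0.0624 0.017 ] q [ 20.  14. -41. -39.  -8. -43.] maxdeg/s 12 margin 7.5 err 2.4845822343966262e-08
n 14 [ 0.17   0.061 -0.427  0.71  -0.469  0.207] -> [0.4535 0.0008 0.3925] q [ 25.  -5. -10.  -0. -85. -25.] maxdeg/s 38 margin 27.2 err 3.7886360715333467e-13
n 20 [ 0.133  0.127 -0.091  0.639 -0.297 -0.171] -> [0.4057 0.003  0.3303] q [ 27. -27. -37.  -2. -50. -86.] maxdeg/s 73 margin 21.1 err 9.47537994178127e-08
n 20 [ 0.699  0.004 -0.356 -0.     0.    -0.   ] -> [0.4192 0.0124 0.017 ] q [ 10.   8. -45. -50. -13. -23.] maxdeg/s 147 margin 0.2 err 8.072391921576383e-09
n 20 [ 0.125 -0.     0.217 -0.     0.    -0.   ] -> [0.5058 0.0624 0.017 ] q [ 20.  14. -41. -39.  -8. -43.] maxdeg/s 12 margin 7.5 err 2.4869023507179122e-08
```

Run:
```python
from h import *
p,R,s=pose();q=np.array(s['joints'])
S=(p,R,q)
S=sim(*S,[-.75,0,-.46,0,0,0],10)
W=np.array([.6655,-.12])
for aA in (40,45):
  P,Q=target(np.array([.45,.02]),90,0,-.0429,.39,1);S1=go(*S,P,Q,14)
  PA,QA=target(C0,aA,30,.045,.33,1);S2=go(*S1,PA,QA,16)
  PB,QB=target(C0,aA,30,.03,.017,1);S3=go(*S2,PB,QB,20)
  u=np.array([np.cos(np.radians(aA)),np.sin(np.radians(aA))])
  M=C0+.075*u
  PC,QC=target(M,aA,30,0,.017,1);S4=go(*S3,PC,QC,20)
  aB=np.degrees(np.arctan2(*(W-M)[::-1]));print('M',M,'aB',aB)
  PD,QD=target(M,aA,30,.04,.017,1);S5=go(*S4,PD,QD,4)
  PD,QD=target(M,aA,30,.05,.33,1);S5=go(*S5,PD,QD,18)
  P,Q=target(np.array([.48,.1]),90,0,-.0429,.39,1);S6=go(*S5,P,Q,16)
  for t in(30,):
   for sg in (-1,):
    P,Q=target(M,aB,t,.05,.33,sg);S7=go(*S6,P,Q,30)
    P,Q=target(M,aB,t,.03,.017,sg);S8=go(*S7,P,Q,20)
    P,Q=target(M,aB,t,0,.017,sg);S8=go(*S8,P,Q,6)
    P,Q=target(W,aB,t,0,.017,sg);S9=go(*S8,P,Q,40)
    P,Q=target(W,LANE,35,0,.0165,sg);S9=go(*S9,P,Q,10)
    P,Q=target([.6695,-.2248],LANE,35,0,.0165,sg);S9=go(*S9,P,Q,20)
```

```text
n 10 [-0.75  0.   -0.46  0.    0.    0.  ] -> [0.4154 0.1191 0.4035] q [ 69. -13. -33.  30. -84. -29.] maxdeg/s 31 margin 8.0 err 9.374445664178666e-13
n 14 [ 0.153  0.032 -0.361  0.71  -0.469  0.207] -> [0.4529 0.0208 0.3921] q [ 28.  -5. -10.  -0. -85. -28.] maxdeg/s 36 margin 27.2 err 3.039235529911366e-13
n 16 [ 0.151  0.085 -0.183  0.666 -0.383 -0.178] -> [ 0.4158 -0.0102  0.3307] q [ 12. -21. -28. -16. -56. -57.] maxdeg/s 32 margin 30.2 err 1.2823418354956928e-07
n 20 [ 0.699  0.004 -0.358 -0.     0.    -0.   ] -> [0.4269 0.0014 0.017 ] q [  0.  11. -40. -52. -24.  -5.] maxdeg/s 66 margin 16.1 err 7.803480084334069e-11
n 20 [ 0.131 -0.     0.227 -0.     0.     0.   ] -> [0.5074 0.0689 0.017 ] q [ 13.  15. -35. -47. -18. -21.] maxdeg/s 10 margin 17.9 err 1.6861260998535244e-08
M [0.54345333 0.09920907] aB -60.89272413478326
n 4 [-0.25  -0.    -0.433 -0.     0.     0.   ] -> [0.4767 0.0432 0.017 ] q [  9.  13. -37. -49. -20. -15.] maxdeg/s 19 margin 18.4 err 1.4432899320127035e-14
n 18 [-0.767 -0.     0.411 -0.     0.     0.   ] -> [0.469  0.0368 0.33  ] q [ 20. -16. -27. -13. -5
[... 2596 characters left out ...]
. -39. -67.] maxdeg/s 34 margin 8.5 err 7.703282456361649e-12
n 6 [ 0.125 -0.    -0.217  0.    -0.    -0.   ] -> [0.5159 0.1451 0.017 ] q [ 49.  24. -51.  51. -37. -67.] maxdeg/s 9 margin 7.2 err 1.254985559917543e-08
n 40 [ 0.161 -0.    -0.278  0.    -0.     0.   ] -> [ 0.6423 -0.079   0.017 ] q [ 10.  26. -50.  85. -28. -62.] maxdeg/s 12 margin 4.8 err 3.343781813935909e-08
n 10 [ 0.001 -0.113  0.003  0.502  0.107  0.32 ] -> [ 0.6636 -0.072   0.0165] q [ 23.  35. -32.  46. -48. -60.] maxdeg/s 64 margin 9.2 err 2.8010371799780387e-11
n 20 [ 0.151 -0.001 -0.216  0.    -0.    -0.   ] -> [ 0.6677 -0.1773  0.0165] q [ 12.  34. -35.  56. -43. -59.] maxdeg/s 7 margin 23.3 err 5.20773119072615e-09
```

>>> arm_command:
  plan:
    - {"dx": -0.75, "dy": 0, "dz": -0.46, "wx": 0, "wy": 0, "wz": 0}
    - {"dx": -0.75, "dy": 0, "dz": -0.46, "wx": 0, "wy": 0, "wz": 0}
    - {"dx": -0.75, "dy": 0, "dz": -0.46, "wx": 0, "wy": 0, "wz": 0}
    - {"dx": -0.75, "dy": 0, "dz": -0.46, "wx": 0, "wy": 0, "wz": 0}
    - {"dx": -0.75, "dy": 0, "dz": -0.46, "wx": 0, "wy": 0, "wz": 0}
    - {"dx": -0.75, "dy": 0, "dz": -0.46, "wx": 0, "wy": 0, "wz": 0}
    - {"dx": -0.75, "dy": 0, "dz": -0.46, "wx": 0, "wy": 0, "wz": 0}
    - {"dx": -0.75, "dy": 0, "dz": -0.46, "wx": 0, "wy": 0, "wz": 0}
    - {"dx": -0.75, "dy": 0, "dz": -0.46, "wx": 0, "wy": 0, "wz": 0}
    - {"dx": -0.75, "dy": 0, "dz": -0.46, "wx": 0, "wy": 0, "wz": 0}

```text
time_s: 7.97
tcp_pos: [0.4138, 0.1166, 0.4191]
eef_rot: [-179.6, 58.1, -42.7]
contact_force: [-0.3, -0.1, 0.5]
gripper_width: 0.0436
```

>>> arm_command:
  plan:
    - {"dx": 0.15, "dy": 0.03, "dz": -0.36, "wx": 0.71, "wy": -0.47, "wz": 0.2}
    - {"dx": 0.15, "dy": 0.03, "dz": -0.36, "wx": 0.71, "wy": -0.47, "wz": 0.2}
    - {"dx": 0.15, "dy": 0.03, "dz": -0.36, "wx": 0.71, "wy": -0.47, "wz": 0.2}
    - {"dx": 0.15, "dy": 0.03, "dz": -0.36, "wx": 0.71, "wy": -0.47, "wz": 0.2}
    - {"dx": 0.15, "dy": 0.03, "dz": -0.36, "wx": 0.71, "wy": -0.47, "wz": 0.2}
    - {"dx": 0.15, "dy": 0.03, "dz": -0.36, "wx": 0.71, "wy": -0.47, "wz": 0.2}
    - {"dx": 0.15, "dy": 0.03, "dz": -0.36, "wx": 0.71, "wy": -0.47, "wz": 0.2}
    - {"dx": 0.15, "dy": 0.03, "dz": -0.36, "wx": 0.71, "wy": -0.47, "wz": 0.2}
    - {"dx": 0.15, "dy": 0.03, "dz": -0.36, "wx": 0.71, "wy": -0.47, "wz": 0.2}
    - {"dx": 0.15, "dy": 0.03, "dz": -0.36, "wx": 0.71, "wy": -0.47, "wz": 0.2}
    - {"dx": 0.15, "dy": 0.03, "dz": -0.36, "wx": 0.71, "wy": -0.47, "wz": 0.2}
    - {"dx": 0.15, "dy": 0.03, "dz": -0.36, "wx": 0.71, "wy": -0.47, "wz": 0.2}
    - {"dx": 0.15, "dy": 0.03, "dz": -0.36, "wx": 0.71, "wy": -0.47, "wz": 0.2}
    - {"dx": 0.15, "dy": 0.03, "dz": -0.36, "wx": 0.71, "wy": -0.47, "wz": 0.2}

```text
time_s: 9.13
tcp_pos: [0.4504, 0.0178, 0.4305]
eef_rot: [-13.8, 86.9, 75.5]
contact_force: [0.3, -0.6, -0.3]
gripper_width: 0.044
```

Run:
```python
from h import *
p,R,s=pose();q=np.array(s['joints']);print(p,q.round(1),s['time_s'])
S=(p,R,q)
PA,QA=target(C0,45,30,.045,.33,1);S2=go(*S,PA,QA,16)
```

```text
[0.45039049 0.01780126 0.43053044] [ 25.3  -5.9  -4.9  -2.4 -89.  -26. ] 9.1333
n 16 [ 0.264  0.069 -0.217  0.587 -0.345 -0.164] -> [ 0.4211 -0.0162  0.3306] q [  7. -17. -24. -21. -60. -45.] maxdeg/s 26 margin 33.9 err 1.8415791697146133e-07
```

>>> arm_command:
  plan:
    - {"dx": 0.26, "dy": 0.07, "dz": -0.22, "wx": 0.59, "wy": -0.345, "wz": -0.165}
    - {"dx": 0.26, "dy": 0.07, "dz": -0.22, "wx": 0.59, "wy": -0.345, "wz": -0.165}
    - {"dx": 0.26, "dy": 0.07, "dz": -0.22, "wx": 0.59, "wy": -0.345, "wz": -0.165}
    - {"dx": 0.26, "dy": 0.07, "dz": -0.22, "wx": 0.59, "wy": -0.345, "wz": -0.165}
    - {"dx": 0.26, "dy": 0.07, "dz": -0.22, "wx": 0.59, "wy": -0.345, "wz": -0.165}
    - {"dx": 0.26, "dy": 0.07, "dz": -0.22, "wx": 0.59, "wy": -0.345, "wz": -0.165}
    - {"dx": 0.26, "dy": 0.07, "dz": -0.22, "wx": 0.59, "wy": -0.345, "wz": -0.165}
    - {"dx": 0.26, "dy": 0.07, "dz": -0.22, "wx": 0.59, "wy": -0.345, "wz": -0.165}
    - {"dx": 0.26, "dy": 0.07, "dz": -0.22, "wx": 0.59, "wy": -0.345, "wz": -0.165}
    - {"dx": 0.26, "dy": 0.07, "dz": -0.22, "wx": 0.59, "wy": -0.345, "wz": -0.165}
    - {"dx": 0.26, "dy": 0.07, "dz": -0.22, "wx": 0.59, "wy": -0.345, "wz": -0.165}
    - {"dx": 0.26, "dy": 0.07, "dz": -0.22, "wx": 0.59, "wy": -0.345, "wz": -0.165}
    - {"dx": 0.26, "dy": 0.07, "dz": -0.22, "wx": 0.59, "wy": -0.345, "wz": -0.165}
    - {"dx": 0.26, "dy": 0.07, "dz": -0.22, "wx": 0.59, "wy": -0.345, "wz": -0.165}
    - {"dx": 0.26, "dy": 0.07, "dz": -0.22, "wx": 0.59, "wy": -0.345, "wz": -0.165}
    - {"dx": 0.26, "dy": 0.07, "dz": -0.22, "wx": 0.59, "wy": -0.345, "wz": -0.165}

```text
time_s: 10.47
tcp_pos: [0.4186, -0.0169, 0.3507]
eef_rot: [-0.3, 57.4, 43.4]
contact_force: [0.7, 0.3, -0.5]
gripper_width: 0.0437
```

Run:
```python
from h import *
p,R,s=pose();q=np.array(s['joints']);print(p,q.round(1),s['time_s'])
S=(p,R,q)
P,Q=target(C0,45,30,.04,.07,1);print(P,R.round(3),Q.round(3));S2=go(*S,P,Q,18)
```

```text
[ 0.4186141  -0.01688565  0.35069422] [  5.3 -19.1 -23.4 -22.3 -61.  -44.9] 10.4667
[ 0.42439174 -0.01060826  0.07      ] [[ 0.391 -0.691  0.608]
 [ 0.37   0.723  0.583]
 [-0.843 -0.003  0.538]] [[ 0.354 -0.707  0.612]
 [ 0.354  0.707  0.612]
 [-0.866  0.     0.5  ]]
n 18 [ 0.679  0.003 -0.385 -0.012  0.031  0.01 ] -> [ 0.4247 -0.0104  0.07  ] q [  0.   4. -39. -42. -32. -12.] maxdeg/s 41 margin 19.3 err 7.641665078494952e-12
```

>>> arm_command:
  plan:
    - {"dx": 0.68, "dy": 0, "dz": -0.385, "wx": 0, "wy": 0.03, "wz": 0}
    - {"dx": 0.68, "dy": 0, "dz": -0.385, "wx": 0, "wy": 0.03, "wz": 0}
    - {"dx": 0.68, "dy": 0, "dz": -0.385, "wx": 0, "wy": 0.03, "wz": 0}
    - {"dx": 0.68, "dy": 0, "dz": -0.385, "wx": 0, "wy": 0.03, "wz": 0}
    - {"dx": 0.68, "dy": 0, "dz": -0.385, "wx": 0, "wy": 0.03, "wz": 0}
    - {"dx": 0.68, "dy": 0, "dz": -0.385, "wx": 0, "wy": 0.03, "wz": 0}
    - {"dx": 0.68, "dy": 0, "dz": -0.385, "wx": 0, "wy": 0.03, "wz": 0}
    - {"dx": 0.68, "dy": 0, "dz": -0.385, "wx": 0, "wy": 0.03, "wz": 0}
    - {"dx": 0.68, "dy": 0, "dz": -0.385, "wx": 0, "wy": 0.03, "wz": 0}
    - {"dx": 0.68, "dy": 0, "dz": -0.385, "wx": 0, "wy": 0.03, "wz": 0}
    - {"dx": 0.68, "dy": 0, "dz": -0.385, "wx": 0, "wy": 0.03, "wz": 0}
    - {"dx": 0.68, "dy": 0, "dz": -0.385, "wx": 0, "wy": 0.03, "wz": 0}
    - {"dx": 0.68, "dy": 0, "dz": -0.385, "wx": 0, "wy": 0.03, "wz": 0}
    - {"dx": 0.68, "dy": 0, "dz": -0.385, "wx": 0, "wy": 0.03, "wz": 0}
    - {"dx": 0.68, "dy": 0, "dz": -0.385, "wx": 0, "wy": 0.03, "wz": 0}
    - {"dx": 0.68, "dy": 0, "dz": -0.385, "wx": 0, "wy": 0.03, "wz": 0}
    - {"dx": 0.68, "dy": 0, "dz": -0.385, "wx": 0, "wy": 0.03, "wz": 0}
    - {"dx": 0.68, "dy": 0, "dz": -0.385, "wx": 0, "wy": 0.03, "wz": 0}

```text
time_s: 11.97
tcp_pos: [0.4398, -0.0033, 0.0881]
eef_rot: [-3.8, 57.6, 42.2]
contact_force: [-0.0, -0.1, -0.0]
gripper_width: 0.044
```

Run:
```python
from h import *
import cv2
p,R,s=pose();q=np.array(s['joints']);print(p,q.round(1),s['time_s'],s['gripper_width'])
S=(p,R,q)
P,Q=target(C0,45,30,.03,.0175,1);print(P,R.round(3));S2=go(*S,P,Q,6)
im,d=r.capture('side');cv2.imwrite(f'pics/side2.png',im[:,:,::-1])
```

```text
[ 0.43977343 -0.00328581  0.08810295] [  0.9   2.5 -38.2 -43.1 -31.2 -11. ] 11.9667 0.043982214607816046
[ 0.4314628 -0.0035372  0.0175   ] [[ 0.397 -0.711  0.58 ]
 [ 0.36   0.702  0.615]
 [-0.845 -0.035  0.534]]
n 6 [ 0.477  0.058 -0.347  0.05   0.085  0.055] -> [ 0.4318 -0.0035  0.0175] q [ -3.  12. -38. -51. -28.   1.] maxdeg/s 26 margin 20.0 err 1.019457873674412e-07
```

View pics/side2.png

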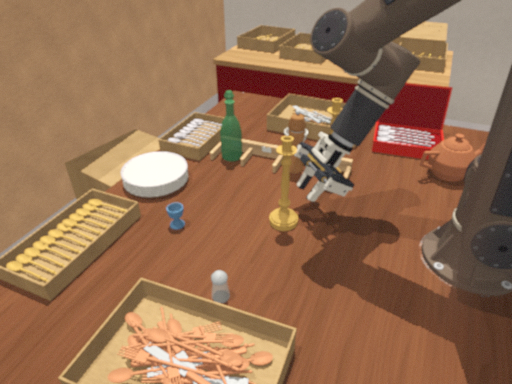

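>>> arm_command:
  plan:
    - {"dx": 0.48, "dy": 0.06, "dz": -0.35, "wx": 0.05, "wy": 0.085, "wz": 0.06}
    - {"dx": 0.48, "dy": 0.06, "dz": -0.35, "wx": 0.05, "wy": 0.085, "wz": 0.06}
    - {"dx": 0.48, "dy": 0.06, "dz": -0.35, "wx": 0.05, "wy": 0.085, "wz": 0.06}
    - {"dx": 0.48, "dy": 0.06, "dz": -0.35, "wx": 0.05, "wy": 0.085, "wz": 0.06}
    - {"dx": 0.48, "dy": 0.06, "dz": -0.35, "wx": 0.05, "wy": 0.085, "wz": 0.06}

```text
time_s: 12.43
tcp_pos: [0.4381, -0.0013, 0.0314]
eef_rot: [-0.8, 59.2, 44.9]
contact_force: [-0.1, 0.1, -0.3]
gripper_width: 0.044
```

Run:
```python
from h import *
import cv2
p,R,s=pose();q=np.array(s['joints']);print(p,q.round(1),s['time_s'],s['gripper_width'])
S=(p,R,q)
P,Q=target(C0,45,30,.02,.0175,1);print(P,R.round(3));S2=go(*S,P,Q,3)
for c in('side','scene'):
    im,d=r.capture(c);cv2.imwrite(f'pics/{c}3.png',im[:,:,::-1])
    o=r.spot_point(c,'candlestick');print([(x['score'],x['centre'],ray(c,*x['centre']).round(4)) for x in o][:2])
im=cv2.imread('pics/side3.png')[90:290,180:400];cv2.imwrite('pics/side3c.png',cv2.resize(im,None,fx=3,fy=3)[:600])
```

```text
[ 0.43806894 -0.00131933  0.03140455] [ -2.   10.5 -37.6 -50.1 -29.1  -0.5] 12.4333 0.04400572665617429
[0.43853387 0.00353387 0.0175    ] [[ 0.362 -0.714  0.599]
 [ 0.361  0.7    0.616]
 [-0.859 -0.007  0.511]]
n 3 [ 0.232  0.052 -0.063  0.05   0.056  0.005] -> [0.4386 0.0035 0.0175] q [ -1.  12. -38. -51. -28.  -0.] maxdeg/s 7 margin 20.5 err 2.0291417157647373e-08
[(0.72, [282.7, 222.1], array([0.4879, 0.0565, 0.    ]))]
[]
```

View pics/side3c.png

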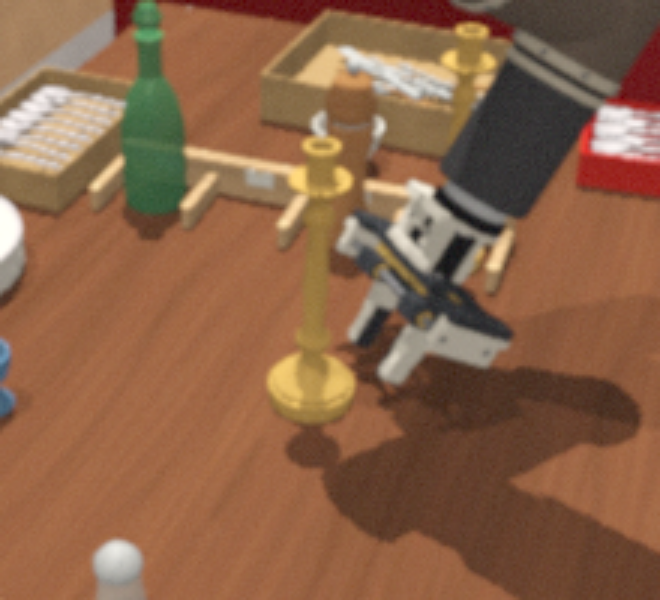

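>>> arm_command:
  plan:
    - {"dx": 0.23, "dy": 0.05, "dz": -0.06, "wx": 0.05, "wy": 0.055, "wz": 0}
    - {"dx": 0.23, "dy": 0.05, "dz": -0.06, "wx": 0.05, "wy": 0.055, "wz": 0}
    - {"dx": 0.23, "dy": 0.05, "dz": -0.06, "wx": 0.05, "wy": 0.055, "wz": 0}
    - {"dx": 0, "dy": 0, "dz": 0, "wx": 0, "wy": 0, "wz": 0}

```text
time_s: 12.97
tcp_pos: [0.4404, 0.0039, 0.0202]
eef_rot: [-0.5, 59.8, 44.5]
contact_force: [-0.6, 1.3, -0.1]
gripper_width: 0.0439
```

Run:
```python
from h import *
p,R,s=pose();q=np.array(s['joints']);print(p,R.round(3),s['time_s'],s['contact_force'])
S=(p,R,q)
for b,n in ((0.,4),(-.03,8),(-.08,20)):
  P,Q=target(C0,45,30,b,.0175,1);S2=go(*S,P,Q,n)
```

```text
[0.44041716 0.00392549 0.02022935] [[ 0.359 -0.706  0.61 ]
 [ 0.352  0.708  0.612]
 [-0.864 -0.005  0.503]] 12.9667 [-0.62055306  1.34777043 -0.08853956]
n 4 [0.145 0.013 0.182 0.004 0.01  0.015] -> [0.4527 0.0177 0.0175] q [  2.  13. -37. -51. -26.  -3.] maxdeg/s 8 margin 20.7 err 9.220164909340411e-09
n 8 [0.166 0.007 0.253 0.002 0.005 0.007] -> [0.4739 0.0389 0.0175] q [  6.  14. -36. -50. -25.  -8.] maxdeg/s 10 margin 20.8 err 2.427118672709838e-08
n 20 [0.129 0.003 0.209 0.001 0.002 0.003] -> [0.5092 0.0742 0.0175] q [ 11.  16. -33. -47. -22. -15.] maxdeg/s 9 margin 20.7 err 9.92302962021796e-09
```

>>> arm_command:
  plan:
    - {"dx": 0.17, "dy": 0.01, "dz": 0.2, "wx": 0, "wy": 0, "wz": 0.01}
    - {"dx": 0.17, "dy": 0.01, "dz": 0.2, "wx": 0, "wy": 0, "wz": 0.01}
    - {"dx": 0.17, "dy": 0.01, "dz": 0.2, "wx": 0, "wy": 0, "wz": 0.01}
    - {"dx": 0.17, "dy": 0.01, "dz": 0.2, "wx": 0, "wy": 0, "wz": 0.01}
    - {"dx": 0.14, "dy": 0, "dz": 0.21, "wx": 0, "wy": 0, "wz": 0.01}
    - {"dx": 0.14, "dy": 0, "dz": 0.21, "wx": 0, "wy": 0, "wz": 0.01}

```text
time_s: 13.47
tcp_pos: [0.4623, 0.0271, 0.0155]
eef_rot: [-0.2, 59.9, 45.0]
contact_force: [-5.8, -4.4, 6.6]
gripper_width: 0.0438
```

Run:
```python
from h import *
import cv2
p,R,s=pose();q=np.array(s['joints']);print(p,R.round(3),s['time_s'],s['contact_force'])
S=(p,R,q)
P,Q=target(C0,45,30,-.08,.0175,1);S2=go(*S,P,Q,16)
im,d=r.capture('side');cv2.imwrite('pics/side4c.png',cv2.resize(im[90:290,180:400,::-1],None,fx=3,fy=3))
```

```text
[0.46233112 0.02714612 0.01547735] [[ 0.354 -0.709  0.61 ]
 [ 0.354  0.705  0.614]
 [-0.865 -0.001  0.501]] 13.4667 [-5.80284414 -4.38326688  6.5882504 ]
n 16 [0.099 0.    0.183 0.002 0.001 0.   ] -> [0.5092 0.0742 0.0175] q [ 11.  16. -33. -47. -22. -15.] maxdeg/s 8 margin 21.9 err 5.089410282099749e-09
```

View pics/side4c.png

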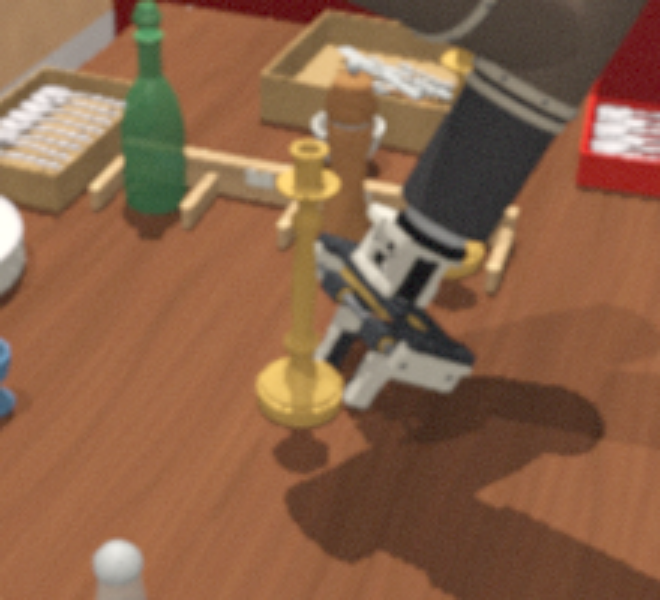

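>>> arm_command:
  plan:
    - {"dx": 0.06, "dy": 0, "dz": 0.22, "wx": 0, "wy": 0, "wz": 0}
    - {"dx": 0.06, "dy": 0, "dz": 0.22, "wx": 0, "wy": 0, "wz": 0}
    - {"dx": 0.1, "dy": 0, "dz": 0.2, "wx": 0, "wy": 0, "wz": 0}
    - {"dx": 0.12, "dy": 0, "dz": 0.2, "wx": 0, "wy": 0, "wz": 0}
    - {"dx": 0.12, "dy": 0, "dz": 0.2, "wx": 0, "wy": 0, "wz": 0}
    - {"dx": 0.12, "dy": 0, "dz": 0.2, "wx": 0, "wy": 0, "wz": 0}
    - {"dx": 0.12, "dy": 0, "dz": 0.2, "wx": 0, "wy": 0, "wz": 0}

```text
time_s: 14.1
tcp_pos: [0.4845, 0.0519, 0.0162]
eef_rot: [0.2, 60.1, 45.3]
contact_force: [-3.9, -3.9, 4.4]
gripper_width: 0.044
```

Run:
```python
from h import *
p,R,s=pose();q=np.array(s['joints']);print(p,R.round(3),s['time_s'],s['contact_force'])
S=(p,R,q)
P,Q=target(C0,45,30,-.08,.0175,1);S2=go(*S,P,Q,9)
```

```text
[0.48451648 0.05186054 0.01624686] [[ 0.35  -0.71   0.612]
 [ 0.354  0.705  0.615]
 [-0.867  0.001  0.498]] 14.1 [-3.87740689 -3.85826931  4.37519508]
n 9 [ 0.086 -0.01   0.164  0.003 -0.003 -0.004] -> [0.5092 0.0742 0.0175] q [ 11.  16. -33. -47. -22. -15.] maxdeg/s 7 margin 21.9 err 2.5521021407293176e-09
```

>>> arm_command:
  plan:
    - {"dx": 0.08, "dy": -0.01, "dz": 0.21, "wx": 0, "wy": 0, "wz": 0}
    - {"dx": 0.08, "dy": -0.01, "dz": 0.21, "wx": 0, "wy": 0, "wz": 0}
    - {"dx": 0.08, "dy": -0.01, "dz": 0.21, "wx": 0, "wy": 0, "wz": 0}
    - {"dx": 0.1, "dy": -0.01, "dz": 0.2, "wx": 0, "wy": 0, "wz": 0}
    - {"dx": 0.1, "dy": -0.01, "dz": 0.2, "wx": 0, "wy": 0, "wz": 0}
    - {"dx": 0.1, "dy": -0.01, "dz": 0.2, "wx": 0, "wy": 0, "wz": 0}
    - {"dx": 0.1, "dy": -0.01, "dz": 0.2, "wx": 0, "wy": 0, "wz": 0}

```text
time_s: 14.68
tcp_pos: [0.5089, 0.0762, 0.0187]
eef_rot: [0.4, 60.2, 45.6]
contact_force: [-0.3, -2.0, -2.4]
gripper_width: 0.0436
```

Run:
```python
from h import *
import cv2
p,R,s=pose();q=np.array(s['joints']);print(p,R.round(3),s['time_s'],s['contact_force'])
S=(p,R,q)
a=np.radians(45);print('cand est',p[:2]+.0471*np.array([np.cos(a),np.sin(a)]))
im,d=r.capture('side');cv2.imwrite('pics/side5c.png',cv2.resize(im[90:290,180:400,::-1],None,fx=3,fy=3))
o=r.spot_point('side','candlestick');print([(x['score'],ray('side',*x['centre']).round(4)) for x in o][:2])
# retreat: back 40 mm, then up
f=R[:,2];d=np.array([np.cos(a),np.sin(a),0])
S1=sim(*S,np.r_[line(p,R,p-.04*d+[0,0,.006],5),0,0,0],5)
S1=sim(*S1,np.r_[line(S1[0],S1[1],S1[0]-.012*d+[0,0,.31],17),0,0,0],17)
```

```text
[0.50892813 0.07616759 0.01874347] [[ 0.348 -0.71   0.612]
 [ 0.355  0.704  0.615]
 [-0.868  0.004  0.497]] 14.6833 [-0.31397706 -1.97941821 -2.40412109]
cand est [0.54223286 0.10947232]
[(0.84, array([0.551 , 0.1106, 0.    ]))]
n 5 [-0.251  0.002 -0.317  0.     0.     0.   ] -> [0.4806 0.0479 0.0247] q [  8.  13. -35. -47. -24. -12.] maxdeg/s 10 margin 22.6 err 5.4392341984621506e-08
n 17 [-0.809  0.004  0.422  0.     0.     0.   ] -> [0.4722 0.0394 0.3347] q [ 16. -14. -23. -17. -56. -54.] maxdeg/s 59 margin 22.0 err 4.334026193486551e-11
```

View pics/side5c.png

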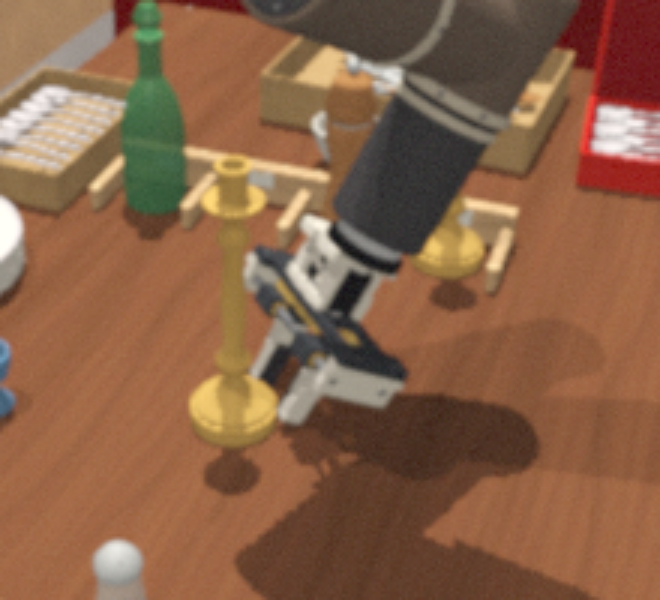

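>>> arm_command:
  plan:
    - {"dx": -0.25, "dy": 0, "dz": -0.32, "wx": 0, "wy": 0, "wz": 0}
    - {"dx": -0.25, "dy": 0, "dz": -0.32, "wx": 0, "wy": 0, "wz": 0}
    - {"dx": -0.25, "dy": 0, "dz": -0.32, "wx": 0, "wy": 0, "wz": 0}
    - {"dx": -0.25, "dy": 0, "dz": -0.32, "wx": 0, "wy": 0, "wz": 0}
    - {"dx": -0.25, "dy": 0, "dz": -0.32, "wx": 0, "wy": 0, "wz": 0}
    - {"dx": -0.8, "dy": 0, "dz": 0.4, "wx": 0, "wy": 0, "wz": 0}
    - {"dx": -0.8, "dy": 0, "dz": 0.4, "wx": 0, "wy": 0, "wz": 0}
    - {"dx": -0.8, "dy": 0, "dz": 0.4, "wx": 0, "wy": 0, "wz": 0}
    - {"dx": -0.8, "dy": 0, "dz": 0.4, "wx": 0, "wy": 0, "wz": 0}
    - {"dx": -0.8, "dy": 0, "dz": 0.4, "wx": 0, "wy": 0, "wz": 0}
    - {"dx": -0.8, "dy": 0, "dz": 0.4, "wx": 0, "wy": 0, "wz": 0}
    - {"dx": -0.8, "dy": 0, "dz": 0.4, "wx": 0, "wy": 0, "wz": 0}
    - {"dx": -0.8, "dy": 0, "dz": 0.4, "wx": 0, "wy": 0, "wz": 0}
    - {"dx": -0.8, "dy": 0, "dz": 0.4, "wx": 0, "wy": 0, "wz": 0}
    - {"dx": -0.8, "dy": 0, "dz": 0.4, "wx": 0, "wy": 0, "wz": 0}

```text
time_s: 16.03
tcp_pos: [0.4641, 0.0278, 0.2106]
eef_rot: [0.3, 60.3, 44.9]
contact_force: [-0.6, -0.2, -0.0]
gripper_width: 0.0439
```

Run:
```python
from h import *
import cv2
p,R,s=pose();q=np.array(s['joints']);print(p,R.round(3),s['time_s'],s['contact_force'])
S=(p,R,q)
for c in('scene','side'):
    im,d=r.capture(c);cv2.imwrite(f'pics/{c}6.png',im[:,:,::-1])
    o=r.spot_point(c,'candlestick');print(c,[(x['score'],ray(c,*x['centre']).round(4)) for x in o][:2])
    m=r.cut_out(c,'candlestick')
    for mm in m[:2]:
        P=cloud(c,d)[mm['mask']&(d>0)];F=P[(P[:,2]>.003)&(P[:,2]<.016)]
        if len(F)<8: print('few');continue
        f=least_squares(lambda x:np.hypot(F[:,0]-x[0],F[:,1]-x[1])-.04,F[:,:2].mean(0),loss='soft_l1',f_scale=.002)
        print(c,mm['score'],len(F),f.x.round(4),f.cost)
a=np.radians(45);d=np.array([np.cos(a),np.sin(a),0])
M=np.array([.547,.1095]);W=np.array([.6655,-.12]);aB=np.degrees(np.arctan2(*(W-M)[::-1]));print(aB)
S1=sim(*S,np.r_[line(p,R,np.array([p[0],p[1],.345]),8),0,0,0],8)
P,Q=target(np.array([.47,.10]),90,0,-.0429,.39,1);S6=go(*S1,P,Q,14)
P,Q=target(M,aB,30,.05,.35,-1);S7=go(*S6,P,Q,18)
P,Q=target(M,aB,30,.03,.017,-1);S8=go(*S7,P,Q,20)
P,Q=target(M,aB,30,0,.017,-1);S8=go(*S8,P,Q,6)
P,Q=target(W,aB,30,0,.017,-1);S9=go(*S8,P,Q,40)
```

```text
[0.46410813 0.02777197 0.21061415] [[ 0.351 -0.702  0.62 ]
 [ 0.35   0.712  0.609]
 [-0.868  0.003  0.496]] 16.0333 [-0.58392522 -0.19997395 -0.01898688]
scene [(0.68, array([ 0.6154, -0.2736,  0.    ])), (0.61, array([0.5408, 0.113 , 0.    ]))]
scene 0.7 101 [0.5414 0.1096] 7.232210784760978e-05
side [(0.75, array([0.5497, 0.11  , 0.    ]))]
side 0.81 111 [0.5435 0.1097] 8.223366276515924e-05
-62.69088962003332
n 8 [-0.729  0.002  0.416  0.     0.     0.   ] -> [0.4641 0.0278 0.345 ] q [ 15. -15. -22. -17. -57. -54.] maxdeg/s 24 margin 26.0 err 1.3679855859205503e-12
n 14 [-0.094  0.071  0.289 -0.692  0.439  0.181] -> [0.4717 0.099  0.3913] q [ 35.  -2.  -7.  -0. -85. -35.] maxdeg/s 28 margin 37.5 err 2.4601924580869294e-07
n 18 [ 0.051 -0.143  0.269 -0.323  0.357 -0.087] -> [0.5035 0.196  0.3513] q [ 59.   7. -19.  25. -82. -39.] maxdeg/s 19 margin 39.3 err 2.900046952580837e-07
n 20 [ 0.748  0.003  0.375 -0.     0.    -0.   ] -> [0.5116 0.178  0.017 ] q [ 53.  26. -47.  44. -40. -66.] maxdeg/s 30 margin 11.5 err 4.330424907550423e-12
n 6 [ 0.125  0.    -0.217 -0.     0.    -0.   ] -> [0.5254 0.1514 0.017 ] q [ 49.  26. -48.  48. -39. -66.] maxdeg/s 8 margin 10.1 err 1.0796968458182121e-08
n 40 [ 0.161 -0.    -0.28  -0.     0.    -0.   ] -> [ 0.6439 -0.0781  0.017 ] q [ 12.  26. -49.  80. -29. -61.] maxdeg/s 12 margin 6.9 err 3.065652016964737e-08
```

View pics/side6.png

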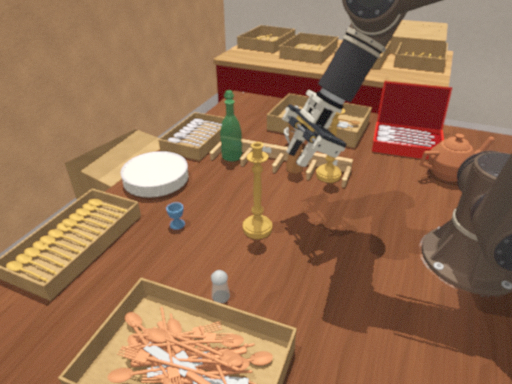

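>>> arm_command:
  plan:
    - {"dx": -0.73, "dy": 0, "dz": 0.42, "wx": 0, "wy": 0, "wz": 0}
    - {"dx": -0.73, "dy": 0, "dz": 0.42, "wx": 0, "wy": 0, "wz": 0}
    - {"dx": -0.73, "dy": 0, "dz": 0.42, "wx": 0, "wy": 0, "wz": 0}
    - {"dx": -0.73, "dy": 0, "dz": 0.42, "wx": 0, "wy": 0, "wz": 0}
    - {"dx": -0.73, "dy": 0, "dz": 0.42, "wx": 0, "wy": 0, "wz": 0}
    - {"dx": -0.73, "dy": 0, "dz": 0.42, "wx": 0, "wy": 0, "wz": 0}
    - {"dx": -0.73, "dy": 0, "dz": 0.42, "wx": 0, "wy": 0, "wz": 0}
    - {"dx": -0.73, "dy": 0, "dz": 0.42, "wx": 0, "wy": 0, "wz": 0}

```text
time_s: 17.0
tcp_pos: [0.4606, 0.0265, 0.3336]
eef_rot: [2.4, 61.6, 46.6]
contact_force: [0.4, -0.7, -0.6]
gripper_width: 0.0435
```

>>> arm_command:
  plan:
    - {"dx": -0.09, "dy": 0.07, "dz": 0.29, "wx": -0.69, "wy": 0.44, "wz": 0.18}
    - {"dx": -0.09, "dy": 0.07, "dz": 0.29, "wx": -0.69, "wy": 0.44, "wz": 0.18}
    - {"dx": -0.09, "dy": 0.07, "dz": 0.29, "wx": -0.69, "wy": 0.44, "wz": 0.18}
    - {"dx": -0.09, "dy": 0.07, "dz": 0.29, "wx": -0.69, "wy": 0.44, "wz": 0.18}
    - {"dx": -0.09, "dy": 0.07, "dz": 0.29, "wx": -0.69, "wy": 0.44, "wz": 0.18}
    - {"dx": -0.09, "dy": 0.07, "dz": 0.29, "wx": -0.69, "wy": 0.44, "wz": 0.18}
    - {"dx": -0.09, "dy": 0.07, "dz": 0.29, "wx": -0.69, "wy": 0.44, "wz": 0.18}
    - {"dx": -0.09, "dy": 0.07, "dz": 0.29, "wx": -0.69, "wy": 0.44, "wz": 0.18}
    - {"dx": -0.09, "dy": 0.07, "dz": 0.29, "wx": -0.69, "wy": 0.44, "wz": 0.18}
    - {"dx": -0.09, "dy": 0.07, "dz": 0.29, "wx": -0.69, "wy": 0.44, "wz": 0.18}
    - {"dx": -0.09, "dy": 0.07, "dz": 0.29, "wx": -0.69, "wy": 0.44, "wz": 0.18}
    - {"dx": -0.09, "dy": 0.07, "dz": 0.29, "wx": -0.69, "wy": 0.44, "wz": 0.18}
    - {"dx": -0.09, "dy": 0.07, "dz": 0.29, "wx": -0.69, "wy": 0.44, "wz": 0.18}
    - {"dx": -0.09, "dy": 0.07, "dz": 0.29, "wx": -0.69, "wy": 0.44, "wz": 0.18}

```text
time_s: 18.17
tcp_pos: [0.4686, 0.0985, 0.3659]
eef_rot: [116.7, 86.0, -151.9]
contact_force: [0.1, -1.1, -0.7]
gripper_width: 0.044
```

```bash
cat >> h.py <<'E'
M=np.array([.5425,.1097]);W=np.array([.6655,-.12]);aB=np.degrees(np.arctan2(*(W-M)[::-1]))
E
python3 - <<'E'
from h import *
p,R,s=pose();q=np.array(s['joints']);print(p,R.round(3),s['time_s'],aB)
S=(p,R,q)
P,Q=target(M,aB,30,.05,.35,-1);S7=go(*S,P,Q,16)
E
```

```text
[0.46859733 0.0984663  0.36586706] [[-0.062 -0.998 -0.027]
 [-0.033 -0.025  0.999]
 [-0.998  0.063 -0.032]] 18.1667 -61.83179382406309
n 16 [-0.029 -0.162  0.279 -0.341  0.389 -0.148] -> [0.498  0.1951 0.3512] q [ 59.   6. -20.  26. -82. -39.] maxdeg/s 22 margin 38.4 err 3.259925185350454e-07
```

>>> arm_command:
  plan:
    - {"dx": -0.03, "dy": -0.16, "dz": 0.28, "wx": -0.34, "wy": 0.39, "wz": -0.15}
    - {"dx": -0.03, "dy": -0.16, "dz": 0.28, "wx": -0.34, "wy": 0.39, "wz": -0.15}
    - {"dx": -0.03, "dy": -0.16, "dz": 0.28, "wx": -0.34, "wy": 0.39, "wz": -0.15}
    - {"dx": -0.03, "dy": -0.16, "dz": 0.28, "wx": -0.34, "wy": 0.39, "wz": -0.15}
    - {"dx": -0.03, "dy": -0.16, "dz": 0.28, "wx": -0.34, "wy": 0.39, "wz": -0.15}
    - {"dx": -0.03, "dy": -0.16, "dz": 0.28, "wx": -0.34, "wy": 0.39, "wz": -0.15}
    - {"dx": -0.03, "dy": -0.16, "dz": 0.28, "wx": -0.34, "wy": 0.39, "wz": -0.15}
    - {"dx": -0.03, "dy": -0.16, "dz": 0.28, "wx": -0.34, "wy": 0.39, "wz": -0.15}
    - {"dx": -0.03, "dy": -0.16, "dz": 0.28, "wx": -0.34, "wy": 0.39, "wz": -0.15}
    - {"dx": -0.03, "dy": -0.16, "dz": 0.28, "wx": -0.34, "wy": 0.39, "wz": -0.15}
    - {"dx": -0.03, "dy": -0.16, "dz": 0.28, "wx": -0.34, "wy": 0.39, "wz": -0.15}
    - {"dx": -0.03, "dy": -0.16, "dz": 0.28, "wx": -0.34, "wy": 0.39, "wz": -0.15}
    - {"dx": -0.03, "dy": -0.16, "dz": 0.28, "wx": -0.34, "wy": 0.39, "wz": -0.15}
    - {"dx": -0.03, "dy": -0.16, "dz": 0.28, "wx": -0.34, "wy": 0.39, "wz": -0.15}
    - {"dx": -0.03, "dy": -0.16, "dz": 0.28, "wx": -0.34, "wy": 0.39, "wz": -0.15}
    - {"dx": -0.03, "dy": -0.16, "dz": 0.28, "wx": -0.34, "wy": 0.39, "wz": -0.15}

```text
time_s: 19.5
tcp_pos: [0.4958, 0.1994, 0.3249]
eef_rot: [174.7, 58.1, -64.7]
contact_force: [-0.3, -0.0, -0.4]
gripper_width: 0.0439
```

Run:
```python
from h import *
p,R,s=pose();q=np.array(s['joints']);print(p,R.round(3),s['time_s'],aB)
S=(p,R,q)
P,Q=target(M,aB,30,.05,.08,-1);S7=go(*S,P,Q,18)
```

```text
[0.49576581 0.19943761 0.32488405] [[ 0.226 -0.867 -0.444]
 [-0.478 -0.496  0.725]
 [-0.849  0.049 -0.526]] 19.5 -61.83179382406309
n 18 [ 0.589 -0.013  0.34   0.034 -0.022 -0.019] -> [0.4965 0.195  0.08  ] q [ 58.  21. -43.  35. -49. -58.] maxdeg/s 23 margin 15.7 err 1.9039952503518975e-07
```

>>> arm_command:
  plan:
    - {"dx": 0.7, "dy": 0, "dz": 0.41, "wx": 0.04, "wy": -0.03, "wz": -0.025}
    - {"dx": 0.7, "dy": 0, "dz": 0.41, "wx": 0.04, "wy": -0.03, "wz": -0.025}
    - {"dx": 0.7, "dy": 0, "dz": 0.41, "wx": 0.04, "wy": -0.03, "wz": -0.025}
    - {"dx": 0.7, "dy": 0, "dz": 0.41, "wx": 0.04, "wy": -0.03, "wz": -0.025}
    - {"dx": 0.7, "dy": 0, "dz": 0.41, "wx": 0.04, "wy": -0.03, "wz": -0.025}
    - {"dx": 0.7, "dy": 0, "dz": 0.41, "wx": 0.04, "wy": -0.03, "wz": -0.025}
    - {"dx": 0.7, "dy": 0, "dz": 0.41, "wx": 0.04, "wy": -0.03, "wz": -0.025}
    - {"dx": 0.7, "dy": 0, "dz": 0.41, "wx": 0.04, "wy": -0.03, "wz": -0.025}
    - {"dx": 0.7, "dy": 0, "dz": 0.41, "wx": 0.04, "wy": -0.03, "wz": -0.025}
    - {"dx": 0.7, "dy": 0, "dz": 0.41, "wx": 0.04, "wy": -0.03, "wz": -0.025}
    - {"dx": 0.7, "dy": 0, "dz": 0.41, "wx": 0.04, "wy": -0.03, "wz": -0.025}
    - {"dx": 0.7, "dy": 0, "dz": 0.41, "wx": 0.04, "wy": -0.03, "wz": -0.025}
    - {"dx": 0.7, "dy": 0, "dz": 0.41, "wx": 0.04, "wy": -0.03, "wz": -0.025}
    - {"dx": 0.7, "dy": 0, "dz": 0.41, "wx": 0.04, "wy": -0.03, "wz": -0.025}
    - {"dx": 0.7, "dy": 0, "dz": 0.41, "wx": 0.04, "wy": -0.03, "wz": -0.025}

```text
time_s: 20.75
tcp_pos: [0.4827, 0.1845, 0.0526]
eef_rot: [175.9, 59.5, -65.0]
contact_force: [-0.1, -0.5, -0.1]
gripper_width: 0.0439
```

Run:
```python
from h import *
p,R,s=pose();q=np.array(s['joints']);print(p,R.round(3),q.round(0),s['time_s'])
S=(p,R,q)
P,Q=target(M,aB,30,.02,.0175,-1);S7=go(*S,P,Q,7)
```

```text
[0.48267462 0.18448834 0.05264755] [[ 0.214 -0.878 -0.428]
 [-0.46  -0.477  0.749]
 [-0.862  0.036 -0.506]] [ 58.  23. -45.  36. -46. -60.] 20.75
n 7 [ 0.312 -0.128 -0.042  0.042 -0.013 -0.05 ] -> [0.5107 0.1688 0.0175] q [ 52.  25. -48.  46. -39. -66.] maxdeg/s 21 margin 10.0 err 1.2445461772259137e-07
```

>>> arm_command:
  plan:
    - {"dx": 0.31, "dy": -0.13, "dz": -0.04, "wx": 0.06, "wy": -0.01, "wz": -0.07}
    - {"dx": 0.31, "dy": -0.13, "dz": -0.04, "wx": 0.06, "wy": -0.01, "wz": -0.07}
    - {"dx": 0.31, "dy": -0.13, "dz": -0.04, "wx": 0.06, "wy": -0.01, "wz": -0.07}
    - {"dx": 0.31, "dy": -0.13, "dz": -0.04, "wx": 0.06, "wy": -0.01, "wz": -0.07}
    - {"dx": 0.31, "dy": -0.13, "dz": -0.04, "wx": 0.06, "wy": -0.01, "wz": -0.07}
    - {"dx": 0.31, "dy": -0.13, "dz": -0.04, "wx": 0.06, "wy": -0.01, "wz": -0.07}
    - {"dx": 0.31, "dy": -0.13, "dz": -0.04, "wx": 0.06, "wy": -0.01, "wz": -0.07}

```text
time_s: 21.33
tcp_pos: [0.5101, 0.1638, 0.0122]
eef_rot: [-179.7, 59.4, -61.6]
contact_force: [-89.0, 35.2, 126.7]
gripper_width: 0.0437
```

Run:
```python
from h import *
import cv2
p,R,s=pose();q=np.array(s['joints']);print(p,R.round(3),q.round(0),s['time_s'],s['contact_force'])
S=(p,R,q)
P,Q=target(M,aB,30,.0,.0185,-1);S7=go(*S,P,Q,4)
im,d=r.capture('scene');cv2.imwrite('pics/scene7c.png',cv2.resize(im[60:260,150:400,::-1],None,fx=3,fy=3))
```

```text
[0.51014132 0.16377957 0.01219289] [[ 0.242 -0.882 -0.404]
 [-0.448 -0.471  0.76 ]
 [-0.861 -0.003 -0.509]] [ 52.  26. -50.  49. -39. -68.] 21.3333 [-88.98490137  35.24254918 126.70769844]
n 4 [ 0.032 -0.038 -0.21  -0.006 -0.034  0.006] -> [0.5202 0.1513 0.0185] q [ 50.  25. -49.  49. -38. -66.] maxdeg/s 8 margin 8.8 err 1.1467007343668456e-08
```

View pics/scene7c.png

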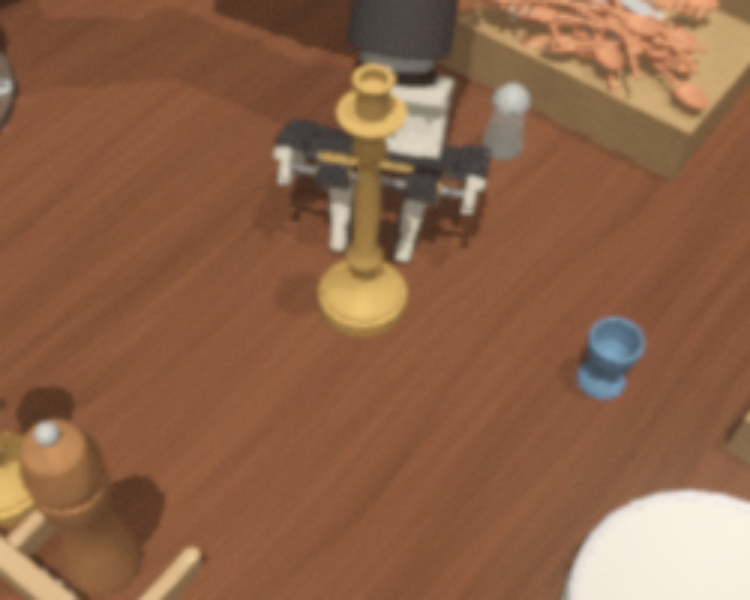

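The fingertips were driven into the table: the wrist force reads about 150 N, over the 120 N limit. I'll unload straight away.

>>> arm_command:
  plan:
    - {"dx": -0.3, "dy": 0, "dz": -0.18, "wx": 0, "wy": 0, "wz": 0}
    - {"dx": 0, "dy": 0, "dz": 0, "wx": 0, "wy": 0, "wz": 0}

```text
time_s: 21.55
tcp_pos: [0.5116, 0.1632, 0.0214]
eef_rot: [-179.4, 59.2, -61.3]
contact_force: [0.1, 0.4, -0.0]
gripper_width: 0.0439
```

Run:
```python
from h import *
p,R,s=pose();q=np.array(s['joints']);print(p,R.round(3),q.round(0),s['time_s'],s['contact_force'])
S=(p,R,q)
P,Q=target(M,aB,30,.0,.0185,-1);print(P);S7=go(*S,P,Q,4)
o=R[:,1]*0
```

```text
[0.51163492 0.16321618 0.02136859] [[ 0.246 -0.881 -0.404]
 [-0.449 -0.473  0.758]
 [-0.859 -0.005 -0.512]] [ 52.  25. -49.  48. -40. -67.] 21.55 [ 0.05888897  0.42813922 -0.01492649]
[0.52025304 0.15124575 0.0185    ]
n 4 [ 0.123 -0.024 -0.14  -0.006 -0.042  0.015] -> [0.5203 0.1512 0.0185] q [ 50.  25. -49.  49. -38. -66.] maxdeg/s 7 margin 9.1 err 5.210994968862792e-09
```

>>> arm_command:
  plan:
    - {"dx": 0.14, "dy": -0.02, "dz": -0.15, "wx": 0, "wy": -0.04, "wz": 0.01}
    - {"dx": 0.14, "dy": -0.02, "dz": -0.15, "wx": 0, "wy": -0.04, "wz": 0.01}
    - {"dx": 0.12, "dy": -0.02, "dz": -0.16, "wx": 0, "wy": -0.04, "wz": 0.01}
    - {"dx": 0.1, "dy": -0.01, "dz": -0.18, "wx": 0, "wy": 0, "wz": 0}

```text
time_s: 21.88
tcp_pos: [0.5213, 0.1487, 0.018]
eef_rot: [-179.8, 59.9, -61.6]
contact_force: [-2.1, 4.8, 2.2]
gripper_width: 0.0437
```

Run:
```python
from h import *
p,R,s=pose();q=np.array(s['joints']);print(p,R.round(3),s['time_s'],s['contact_force'])
S=(p,R,q)
P,Q=target(W,aB,30,.0,.0185,-1);S7=go(*S,P,Q,40)
u=np.array([np.cos(np.radians(aB)),np.sin(np.radians(aB))]);v=p[:2]-M;print('cross off',v@[-u[1],u[0]],'along',v@u)
```

```text
[0.52132216 0.14870981 0.01803829] [[ 0.238 -0.881 -0.408]
 [-0.442 -0.473  0.762]
 [-0.865 -0.001 -0.502]] 21.8833 [-2.07261401  4.82331999  2.17018412]
n 40 [ 0.161 -0.    -0.279  0.    -0.001  0.001] -> [ 0.6433 -0.0785  0.0185] q [ 11.  26. -50.  81. -29. -61.] maxdeg/s 12 margin 6.1 err 3.2001973085393765e-08
cross off -0.0002546245702121595 along -0.04438694947875766
```

>>> arm_command:
  plan:
    - {"dx": 0.16, "dy": 0, "dz": -0.28, "wx": 0, "wy": 0, "wz": 0}
    - {"dx": 0.16, "dy": 0, "dz": -0.28, "wx": 0, "wy": 0, "wz": 0}
    - {"dx": 0.16, "dy": 0, "dz": -0.28, "wx": 0, "wy": 0, "wz": 0}
    - {"dx": 0.16, "dy": 0, "dz": -0.28, "wx": 0, "wy": 0, "wz": 0}
    - {"dx": 0.16, "dy": 0, "dz": -0.28, "wx": 0, "wy": 0, "wz": 0}
    - {"dx": 0.16, "dy": 0, "dz": -0.28, "wx": 0, "wy": 0, "wz": 0}
    - {"dx": 0.16, "dy": 0, "dz": -0.28, "wx": 0, "wy": 0, "wz": 0}
    - {"dx": 0.16, "dy": 0, "dz": -0.28, "wx": 0, "wy": 0, "wz": 0}

```text
time_s: 22.55
tcp_pos: [0.5515, 0.1075, 0.0175]
eef_rot: [-179.0, 60.3, -60.3]
contact_force: [-3.6, 4.8, 3.9]
gripper_width: 0.0441
```

```bash
cat > chk.py <<'E'
from h import *
def chk(P,Q,n,a):
    p,R,s=pose();q=np.array(s['joints']);print(p,s['eef_rot'].round(1),q.round(0),s['time_s'],s['contact_force'].round(1))
    u=np.array([np.cos(np.radians(a)),np.sin(np.radians(a))]);print('cand est',(p[:2]+.0471*u).round(4))
    return go(p,R,q,P,Q,n)
E
python3 - <<'E'
from chk import *
P,Q=target(W,aB,30,.0,.0185,-1);chk(P,Q,32,aB)
E
```

```text
[0.55153599 0.10747999 0.01753214] [-179.    60.3  -60.3] [ 41.  25. -51.  57. -35. -66.] 22.55 [-3.6  4.8  3.9]
cand est [0.5738 0.066 ]
n 32 [ 0.16   0.013 -0.282  0.002  0.002  0.005] -> [ 0.6433 -0.0784  0.0185] q [ 11.  26. -50.  81. -29. -61.] maxdeg/s 12 margin 6.3 err 2.897627610076725e-08
```

>>> arm_command:
  plan:
    - {"dx": 0.15, "dy": 0.03, "dz": -0.29, "wx": 0.01, "wy": 0.01, "wz": 0.02}
    - {"dx": 0.15, "dy": 0.03, "dz": -0.29, "wx": 0.01, "wy": 0.01, "wz": 0.02}
    - {"dx": 0.15, "dy": 0.03, "dz": -0.29, "wx": 0.01, "wy": 0.01, "wz": 0.02}
    - {"dx": 0.15, "dy": 0.03, "dz": -0.29, "wx": 0.01, "wy": 0.01, "wz": 0.02}
    - {"dx": 0.15, "dy": 0.03, "dz": -0.28, "wx": 0.01, "wy": 0.01, "wz": 0.02}
    - {"dx": 0.15, "dy": 0.03, "dz": -0.28, "wx": 0.01, "wy": 0.01, "wz": 0.02}
    - {"dx": 0.15, "dy": 0.03, "dz": -0.28, "wx": 0.01, "wy": 0.01, "wz": 0.02}
    - {"dx": 0.15, "dy": 0.03, "dz": -0.28, "wx": 0.01, "wy": 0.01, "wz": 0.02}

```text
time_s: 23.22
tcp_pos: [0.575, 0.0581, 0.0179]
eef_rot: [-179.8, 60.2, -61.5]
contact_force: [-1.8, 2.9, 0.9]
gripper_width: 0.0438
```

Run:
```python
from chk import *
P,Q=target(W,aB,30,.0,.0185,-1);chk(P,Q,24,aB)
```

```text
[0.57495162 0.05810303 0.01788571] [-179.8   60.2  -61.5] [ 33.  25. -52.  63. -34. -65.] 23.2167 [-1.8  2.9  0.9]
cand est [0.5972 0.0166]
n 24 [ 0.157  0.009 -0.276  0.001  0.002  0.001] -> [ 0.6433 -0.0785  0.0185] q [ 11.  26. -50.  81. -29. -61.] maxdeg/s 12 margin 6.5 err 2.7933392890422404e-08
```

>>> arm_command:
  plan:
    - {"dx": 0.15, "dy": 0.02, "dz": -0.28, "wx": 0, "wy": 0, "wz": 0.01}
    - {"dx": 0.15, "dy": 0.02, "dz": -0.28, "wx": 0, "wy": 0, "wz": 0.01}
    - {"dx": 0.15, "dy": 0.02, "dz": -0.28, "wx": 0, "wy": 0, "wz": 0.01}
    - {"dx": 0.15, "dy": 0.02, "dz": -0.28, "wx": 0, "wy": 0, "wz": 0.01}
    - {"dx": 0.15, "dy": 0.02, "dz": -0.28, "wx": 0, "wy": 0, "wz": 0.01}
    - {"dx": 0.15, "dy": 0.02, "dz": -0.28, "wx": 0, "wy": 0, "wz": 0.01}
    - {"dx": 0.15, "dy": 0.02, "dz": -0.28, "wx": 0, "wy": 0, "wz": 0.01}
    - {"dx": 0.15, "dy": 0.02, "dz": -0.28, "wx": 0, "wy": 0, "wz": 0.01}
    - {"dx": 0.15, "dy": 0.02, "dz": -0.28, "wx": 0, "wy": 0, "wz": 0.01}
    - {"dx": 0.15, "dy": 0.02, "dz": -0.28, "wx": 0, "wy": 0, "wz": 0.01}

```text
time_s: 24.05
tcp_pos: [0.6022, -0.008, 0.0184]
eef_rot: [178.9, 60.2, -63.0]
contact_force: [-0.8, 1.9, -1.6]
gripper_width: 0.0436
```

Run:
```python
from chk import *
import cv2
P,Q=target(W,aB,30,.0,.0185,-1);chk(P,Q,14,aB)
im,d=r.capture('scene');cv2.imwrite('pics/scene8.png',im[:,:,::-1])
o=r.spot_point('scene','candlestick');print([(x['score'],ray('scene',*x['centre']).round(4)) for x in o][:2])
```

```text
[ 0.60223247 -0.00796132  0.0183961 ] [178.9  60.2 -63. ] [ 23.  25. -51.  71. -32. -62.] 24.05 [-0.8  1.9 -1.6]
cand est [ 0.6245 -0.0495]
n 14 [ 0.145 -0.011 -0.253  0.001  0.004 -0.009] -> [ 0.6432 -0.0785  0.0185] q [ 11.  26. -50.  81. -29. -61.] maxdeg/s 11 margin 6.9 err 2.1610812514505362e-08
[(0.95, array([ 0.6228, -0.0442,  0.    ]))]
```

View pics/scene8.png

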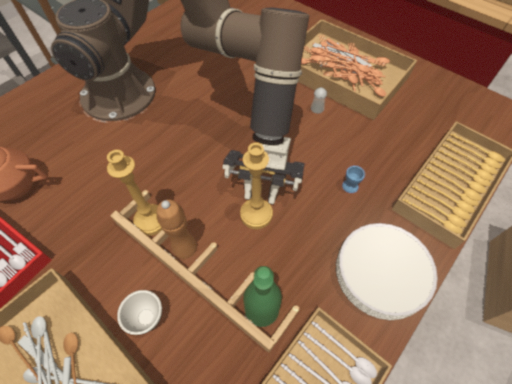

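>>> arm_command:
  plan:
    - {"dx": 0.145, "dy": -0.03, "dz": -0.255, "wx": 0, "wy": 0, "wz": -0.015}
    - {"dx": 0.145, "dy": -0.03, "dz": -0.255, "wx": 0, "wy": 0, "wz": -0.015}
    - {"dx": 0.145, "dy": -0.03, "dz": -0.255, "wx": 0, "wy": 0, "wz": -0.015}
    - {"dx": 0.145, "dy": -0.03, "dz": -0.255, "wx": 0, "wy": 0, "wz": -0.015}
    - {"dx": 0.145, "dy": -0.03, "dz": -0.255, "wx": 0, "wy": 0, "wz": -0.015}
    - {"dx": 0.145, "dy": -0.03, "dz": -0.255, "wx": 0, "wy": 0, "wz": -0.015}
    - {"dx": 0.145, "dy": -0.03, "dz": -0.255, "wx": 0, "wy": 0, "wz": -0.015}
    - {"dx": 0.145, "dy": -0.03, "dz": -0.255, "wx": 0, "wy": 0, "wz": -0.015}
    - {"dx": 0.145, "dy": -0.03, "dz": -0.255, "wx": 0, "wy": 0, "wz": -0.015}
    - {"dx": 0.145, "dy": -0.03, "dz": -0.255, "wx": 0, "wy": 0, "wz": -0.015}

```text
time_s: 24.98
tcp_pos: [0.6377, -0.0614, 0.0187]
eef_rot: [-179.9, 60.2, -61.5]
contact_force: [-1.5, 3.7, -0.0]
gripper_width: 0.0435
```

```bash
python3 - <<'E'
from chk import *
import cv2
P,Q=target(W,aB,30,.0,.0185,-1);S=chk(P,Q,4,aB)
for c in ('scene','side'):
    im,d=r.capture(c);cv2.imwrite(f'pics/{c}9.png',im[:,:,::-1])
    o=r.spot_point(c,'candlestick');print(c,[(x['score'],ray(c,*x['centre']).round(4)) for x in o][:2])
    for mm in r.cut_out(c,'candlestick')[:1]:
        Pc=cloud(c,d)[mm['mask']&(d>0)];F=Pc[(Pc[:,2]>.003)&(Pc[:,2]<.016)]
        if len(F)<8: print('few');continue
        f=least_squares(lambda x:np.hypot(F[:,0]-x[0],F[:,1]-x[1])-.04,F[:,:2].mean(0),loss='soft_l1',f_scale=.002)
        print(c,mm['score'],len(F),f.x.round(4),f.cost)
E
python3 -c "
import cv2;im=cv2.imread('pics/scene9.png')[140:360,130:390];cv2.imwrite('pics/scene9c.png',cv2.resize(im,None,fx=2.7,fy=2.7))"
```

```text
[ 0.63771682 -0.06138373  0.01865762] [-179.9   60.2  -61.5] [ 14.  26. -50.  79. -29. -61.] 24.9833 [-1.5  3.7 -0. ]
cand est [ 0.66   -0.1029]
n 4 [ 0.112  0.04  -0.19   0.007  0.012  0.008] -> [ 0.6433 -0.0785  0.0185] q [ 11.  26. -50.  81. -29. -61.] maxdeg/s 7 margin 8.4 err 4.107778631134984e-09
scene [(0.68, array([ 0.6651, -0.1013,  0.    ]))]
scene 0.83 128 [ 0.6586 -0.102 ] 8.987419625860682e-05
side [(0.65, array([ 0.6488, -0.0833,  0.    ]))]
```

View pics/scene9c.png

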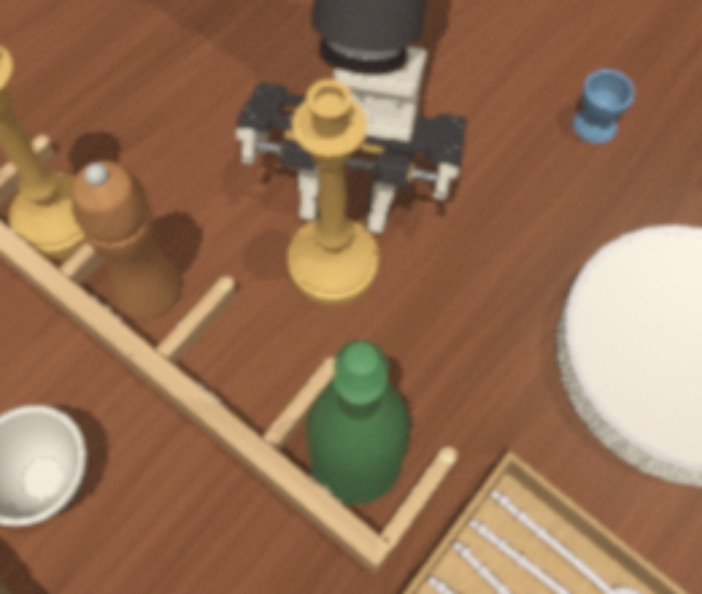

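Run:
```python
from h import *
a=ray('scene',130+229/2.7,140+285/2.7,.028);b=ray('scene',130+331/2.7,140+362/2.7,.028);print(a,b,(a+b)/2,np.linalg.norm(a-b))
a2=ray('scene',130+163/2.7,140+355/2.7,.028);b2=ray('scene',130+270/2.7,140+440/2.7,.028);print(a2,b2,(a2+b2)/2)
p,R,s=pose();q=np.array(s['joints'])
C=np.array([.6595,-.1025])
for ang in(-75,LANE):
    P,Q=target(C,ang,35,.004,.0195,-1);go(p,R,q,P,Q,8)
```

```text
[ 0.61353342 -0.18539308  0.028     ] [ 0.72578391 -0.18035037  0.028     ] [ 0.66965866 -0.18287173  0.028     ] 0.11236369424967455
[ 0.61511539 -0.26619283  0.028     ] [ 0.73027676 -0.25997017  0.028     ] [ 0.67269607 -0.2630815   0.028     ]
n 8 [-0.019 -0.07   0.021  0.306  0.141  0.196] -> [ 0.6461 -0.0526  0.0195] q [ 23.  31. -42.  61. -40. -64.] maxdeg/s 31 margin 9.1 err 4.468647674116255e-13
n 8 [-0.019 -0.139  0.021  0.602  0.139  0.384] -> [ 0.6573 -0.0505  0.0195] q [ 26.  35. -31.  44. -49. -61.] maxdeg/s 73 margin 10.1 err 1.401777305343188e-10
```

>>> arm_command:
  plan:
    - {"dx": -0.15, "dy": 0, "dz": 0.2, "wx": 0, "wy": 0, "wz": 0}
    - {"dx": -0.15, "dy": 0, "dz": 0.2, "wx": 0, "wy": 0, "wz": 0}
    - {"dx": -0.15, "dy": 0, "dz": 0.2, "wx": 0, "wy": 0, "wz": 0}

```text
time_s: 25.53
tcp_pos: [0.6298, -0.0478, 0.021]
eef_rot: [-179.9, 60.1, -61.7]
contact_force: [-0.2, -0.8, 0.0]
gripper_width: 0.0438
```

Run:
```python
from chk import *
C=np.array([.6595,-.1025])
P,Q=target(C,-85.5,35,.010,.0225,-1);print(P);S=chk(P,Q,10,aB)
```

```text
[ 0.65498929 -0.04518594  0.0225    ]
[ 0.62981026 -0.04778849  0.02095625] [-179.9   60.1  -61.7] [ 16.  25. -50.  77. -30. -61.] 25.5333 [-0.2 -0.8  0. ]
cand est [ 0.652  -0.0893]
n 10 [ 0.006 -0.125 -0.024  0.437  0.111  0.279] -> [ 0.6549 -0.0447  0.0225] q [ 26.  34. -33.  46. -48. -61.] maxdeg/s 52 margin 9.4 err 1.1535113142446818e-11
```

>>> arm_command:
  plan:
    - {"dx": -0.03, "dy": -0.125, "dz": -0.02, "wx": 0.44, "wy": 0.11, "wz": 0.28}
    - {"dx": -0.03, "dy": -0.125, "dz": -0.02, "wx": 0.44, "wy": 0.11, "wz": 0.28}
    - {"dx": -0.03, "dy": -0.125, "dz": -0.02, "wx": 0.44, "wy": 0.11, "wz": 0.28}
    - {"dx": -0.03, "dy": -0.125, "dz": -0.02, "wx": 0.44, "wy": 0.11, "wz": 0.28}
    - {"dx": -0.03, "dy": -0.125, "dz": -0.02, "wx": 0.44, "wy": 0.11, "wz": 0.28}

```text
time_s: 25.95
tcp_pos: [0.6375, -0.0402, 0.0257]
eef_rot: [179.4, 57.5, -74.5]
contact_force: [-0.8, -0.2, 0.4]
gripper_width: 0.0439
```

Run:
```python
from chk import *
C=np.array([.6595,-.1025])
P,Q=target(C,-85.5,35,.010,.0225,-1);print(P);S=chk(P,Q,5,-75)
```

```text
[ 0.65498929 -0.04518594  0.0225    ]
[ 0.63748638 -0.04015297  0.02568558] [179.4  57.5 -74.5] [ 24.  29. -42.  57. -39. -60.] 25.95 [-0.8 -0.2  0.4]
cand est [ 0.6497 -0.0856]
n 5 [ 0.071 -0.164 -0.05   0.424  0.109  0.267] -> [ 0.6551 -0.0448  0.0225] q [ 26.  34. -33.  46. -48. -61.] maxdeg/s 29 margin 18.0 err 5.013003900877777e-13
```

>>> arm_command:
  plan:
    - {"dx": 0.03, "dy": -0.16, "dz": -0.05, "wx": 0.42, "wy": 0.11, "wz": 0.27}
    - {"dx": 0.03, "dy": -0.16, "dz": -0.05, "wx": 0.42, "wy": 0.11, "wz": 0.27}
    - {"dx": 0.03, "dy": -0.16, "dz": -0.05, "wx": 0.42, "wy": 0.11, "wz": 0.27}
    - {"dx": 0.03, "dy": -0.16, "dz": -0.05, "wx": 0.42, "wy": 0.11, "wz": 0.27}
    - {"dx": 0.03, "dy": -0.16, "dz": -0.05, "wx": 0.42, "wy": 0.11, "wz": 0.27}
    - {"dx": 0, "dy": 0, "dz": 0, "wx": 0, "wy": 0, "wz": 0}

```text
time_s: 26.45
tcp_pos: [0.6535, -0.0347, 0.0257]
eef_rot: [179.7, 54.9, -86.0]
contact_force: [0.6, 0.4, 0.9]
gripper_width: 0.0439
```

Run:
```python
from chk import *
C=np.array([.6595,-.1025])
P,Q=target(C,-85.5,35,.004,.0185,-1);print(P);S=chk(P,Q,5,-85)
```

```text
[ 0.65546004 -0.05116745  0.0185    ]
[ 0.6535001  -0.03466089  0.02572065] [179.7  54.9 -86. ] [ 27.  34. -32.  45. -49. -60.] 26.45 [0.6 0.4 0.9]
cand est [ 0.6576 -0.0816]
n 5 [ 0.154 -0.007 -0.094 -0.005 -0.005 -0.012] -> [ 0.6555 -0.0512  0.0185] q [ 25.  34. -33.  47. -47. -61.] maxdeg/s 6 margin 24.9 err 1.7591864250043887e-09
```

>>> arm_command:
  plan:
    - {"dx": 0.15, "dy": -0.01, "dz": -0.095, "wx": 0, "wy": 0, "wz": -0.01}
    - {"dx": 0.15, "dy": -0.01, "dz": -0.095, "wx": 0, "wy": 0, "wz": -0.01}
    - {"dx": 0.15, "dy": -0.01, "dz": -0.095, "wx": 0, "wy": 0, "wz": -0.01}
    - {"dx": 0.13, "dy": -0.01, "dz": -0.1, "wx": 0, "wy": 0, "wz": -0.01}
    - {"dx": 0, "dy": 0, "dz": 0, "wx": 0, "wy": 0, "wz": 0}

```text
time_s: 26.87
tcp_pos: [0.6534, -0.0473, 0.0198]
eef_rot: [179.8, 54.9, -85.4]
contact_force: [-0.5, -0.5, -0.5]
gripper_width: 0.0441
```

Run:
```python
from chk import *
P,Q=target([.6705,-.225],-85.5,35,0,.0175,-1);print(P);S=chk(P,Q,30,-85)
```

```text
[ 0.66677388 -0.17765511  0.0175    ]
[ 0.65338364 -0.04734246  0.01983894] [179.8  54.9 -85.4] [ 26.  34. -33.  47. -47. -61.] 26.8667 [-0.5 -0.5 -0.5]
cand est [ 0.6575 -0.0943]
n 30 [ 0.129 -0.005 -0.176  0.002 -0.001  0.   ] -> [ 0.6668 -0.1777  0.0175] q [ 12.  34. -37.  59. -42. -60.] maxdeg/s 6 margin 21.5 err 2.5743829290547637e-09
```

>>> arm_command:
  plan:
    - {"dx": 0.16, "dy": -0.01, "dz": -0.17, "wx": 0, "wy": 0, "wz": 0}
    - {"dx": 0.15, "dy": -0.01, "dz": -0.17, "wx": 0, "wy": 0, "wz": 0}
    - {"dx": 0.14, "dy": 0, "dz": -0.17, "wx": 0, "wy": 0, "wz": 0}
    - {"dx": 0.13, "dy": 0, "dz": -0.18, "wx": 0, "wy": 0, "wz": 0}
    - {"dx": 0.13, "dy": 0, "dz": -0.18, "wx": 0, "wy": 0, "wz": 0}
    - {"dx": 0.13, "dy": 0, "dz": -0.18, "wx": 0, "wy": 0, "wz": 0}
    - {"dx": 0.13, "dy": 0, "dz": -0.18, "wx": 0, "wy": 0, "wz": 0}
    - {"dx": 0.13, "dy": 0, "dz": -0.18, "wx": 0, "wy": 0, "wz": 0}

```text
time_s: 27.53
tcp_pos: [0.6591, -0.0841, 0.0188]
eef_rot: [-179.7, 55.2, -84.8]
contact_force: [-0.8, 4.3, 2.2]
gripper_width: 0.044
```

Run:
```python
from chk import *
import cv2
P,Q=target([.6705,-.225],-85.5,35,0,.0175,-1);print(P);S=chk(P,Q,20,-85)
im,d=r.capture('scene');cv2.imwrite('pics/scene10c.png',cv2.resize(im[140:360,130:390,::-1],None,fx=2.7,fy=2.7))
o=r.spot_point('scene','candlestick');print([(x['score'],ray('scene',*x['centre']).round(4)) for x in o][:2])
```

```text
[ 0.66677388 -0.17765511  0.0175    ]
[ 0.65906569 -0.0840536   0.0188407 ] [-179.7   55.2  -84.8] [ 22.  34. -35.  51. -45. -61.] 27.5333 [-0.8  4.3  2.2]
cand est [ 0.6632 -0.131 ]
n 20 [ 0.137  0.    -0.191  0.003  0.002  0.004] -> [ 0.6668 -0.1777  0.0175] q [ 12.  34. -37.  59. -42. -60.] maxdeg/s 6 margin 21.5 err 2.4296353817732097e-09
[(0.92, array([ 0.657 , -0.1286,  0.    ]))]
```

View pics/scene10c.png

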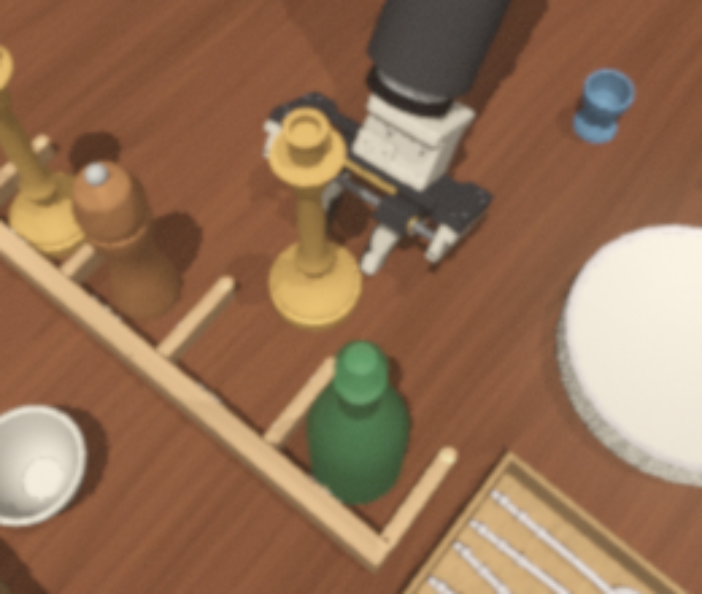

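>>> arm_command:
  plan:
    - {"dx": 0.14, "dy": -0.02, "dz": -0.18, "wx": 0, "wy": 0, "wz": 0}
    - {"dx": 0.14, "dy": -0.02, "dz": -0.18, "wx": 0, "wy": 0, "wz": 0}
    - {"dx": 0.13, "dy": -0.02, "dz": -0.18, "wx": 0, "wy": 0, "wz": 0}
    - {"dx": 0.13, "dy": -0.02, "dz": -0.18, "wx": 0, "wy": 0, "wz": 0}
    - {"dx": 0.13, "dy": -0.02, "dz": -0.18, "wx": 0, "wy": 0, "wz": 0}
    - {"dx": 0.13, "dy": -0.02, "dz": -0.18, "wx": 0, "wy": 0, "wz": 0}
    - {"dx": 0.13, "dy": -0.02, "dz": -0.18, "wx": 0, "wy": 0, "wz": 0}
    - {"dx": 0.13, "dy": -0.02, "dz": -0.18, "wx": 0, "wy": 0, "wz": 0}

```text
time_s: 28.3
tcp_pos: [0.6665, -0.1211, 0.0186]
eef_rot: [-179.6, 55.1, -84.6]
contact_force: [-0.6, 4.1, 2.5]
gripper_width: 0.0444
```

Run:
```python
from chk import *
import cv2
P,Q=target([.6705,-.225],-86,35,0,.0175,-1);print(P);S=chk(P,Q,12,-85)
im,d=r.capture('scene');cv2.imwrite('pics/scene11c.png',cv2.resize(im[140:360,130:390,::-1],None,fx=2.7,fy=2.7))
```

```text
[ 0.66718718 -0.1776244   0.0175    ]
[ 0.66651926 -0.12110514  0.01861822] [-179.6   55.1  -84.6] [ 18.  34. -36.  54. -43. -60.] 28.3 [-0.6  4.1  2.5]
cand est [ 0.6706 -0.168 ]
n 12 [ 0.138  0.016 -0.19   0.013  0.002  0.014] -> [ 0.6672 -0.1776  0.0175] q [ 12.  34. -36.  58. -42. -60.] maxdeg/s 6 margin 21.9 err 1.267821958528259e-09
```

View pics/scene11c.png

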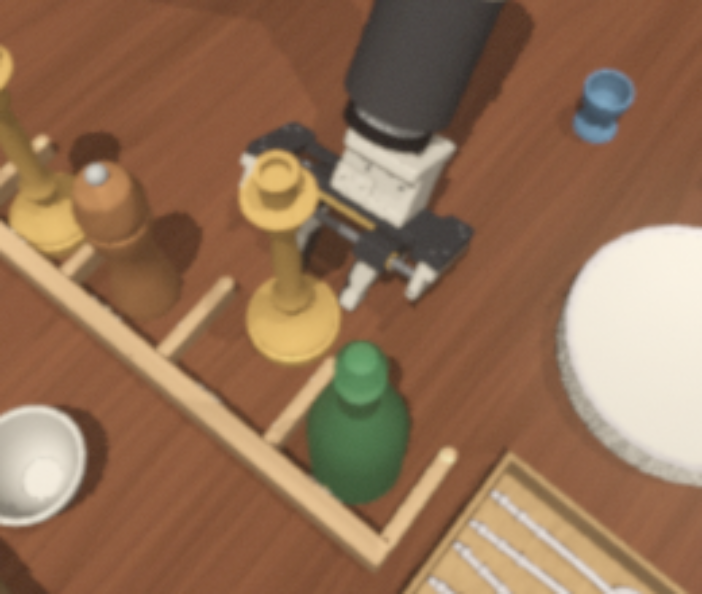

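>>> arm_command:
  plan:
    - {"dx": 0.13, "dy": 0.02, "dz": -0.18, "wx": 0.015, "wy": 0, "wz": 0.015}
    - {"dx": 0.13, "dy": 0.02, "dz": -0.18, "wx": 0.015, "wy": 0, "wz": 0.015}
    - {"dx": 0.13, "dy": 0.02, "dz": -0.18, "wx": 0.015, "wy": 0, "wz": 0.015}
    - {"dx": 0.13, "dy": 0.02, "dz": -0.18, "wx": 0.015, "wy": 0, "wz": 0.015}
    - {"dx": 0.13, "dy": 0.02, "dz": -0.18, "wx": 0.015, "wy": 0, "wz": 0.015}
    - {"dx": 0.13, "dy": 0.02, "dz": -0.18, "wx": 0.015, "wy": 0, "wz": 0.015}
    - {"dx": 0.13, "dy": 0.02, "dz": -0.18, "wx": 0.015, "wy": 0, "wz": 0.015}
    - {"dx": 0.13, "dy": 0.02, "dz": -0.18, "wx": 0.015, "wy": 0, "wz": 0.015}

```text
time_s: 29.02
tcp_pos: [0.668, -0.1592, 0.0186]
eef_rot: [-179.6, 55.2, -85.3]
contact_force: [0.0, 5.0, 2.1]
gripper_width: 0.0438
```

Run:
```python
from chk import *
import cv2
P,Q=target([.6705,-.225],-86,35,0,.0175,-1);print(P);S=chk(P,Q,8,-86)
for c in('scene','side'):
    im,d=r.capture(c);cv2.imwrite(f'pics/{c}12.png',im[:,:,::-1]);
    if c=='scene': cv2.imwrite('pics/scene12c.png',cv2.resize(im[140:360,130:390,::-1],None,fx=2.7,fy=2.7))
    else: cv2.imwrite('pics/side12c.png',cv2.resize(im[60:260,180:430,::-1],None,fx=3,fy=3))
```

```text
[ 0.66718718 -0.1776244   0.0175    ]
[ 0.66804493 -0.15919412  0.01858477] [-179.6   55.2  -85.3] [ 14.  34. -36.  57. -42. -60.] 29.0167 [0.  5.  2.1]
cand est [ 0.6713 -0.2062]
n 8 [ 0.071  0.014 -0.09   0.004  0.005  0.01 ] -> [ 0.6672 -0.1776  0.0175] q [ 12.  34. -36.  58. -42. -60.] maxdeg/s 3 margin 21.9 err 5.930478330640199e-11
```

View pics/scene12c.png

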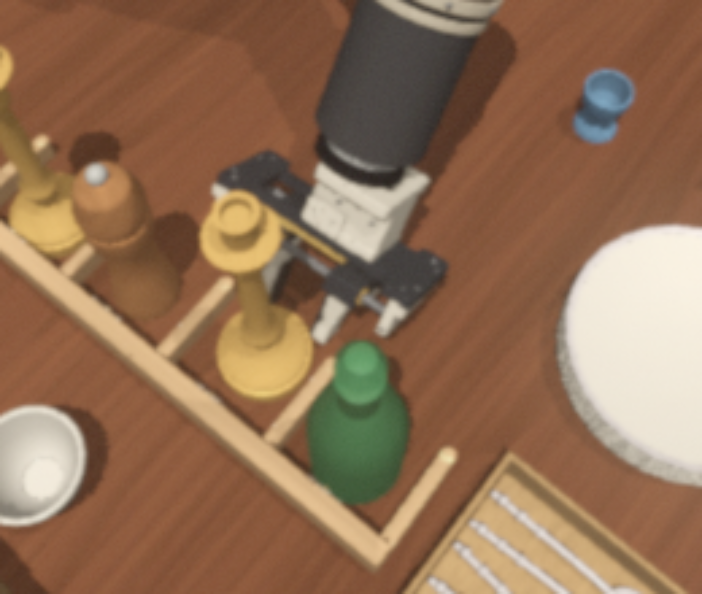

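View pics/side12c.png

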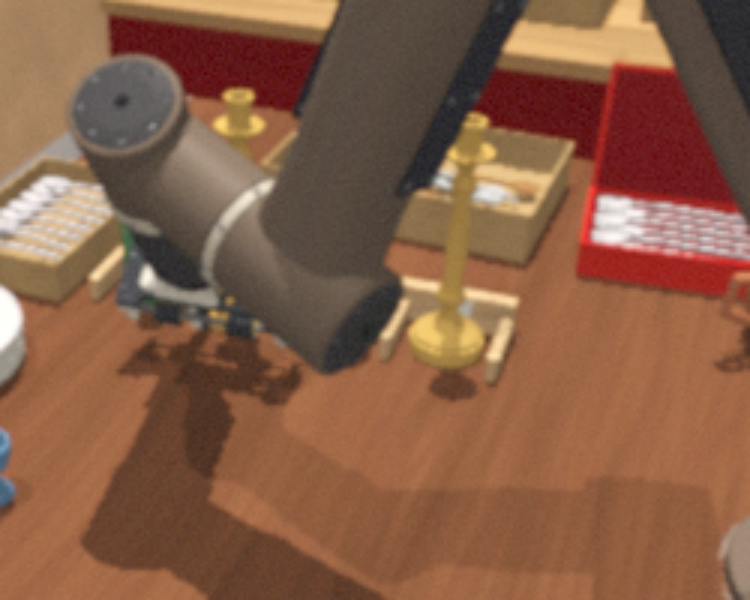

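>>> arm_command:
  plan:
    - {"dx": 0.1, "dy": 0.015, "dz": -0.13, "wx": 0.01, "wy": 0, "wz": 0.01}
    - {"dx": 0.1, "dy": 0.015, "dz": -0.13, "wx": 0.01, "wy": 0, "wz": 0.01}
    - {"dx": 0.1, "dy": 0.015, "dz": -0.13, "wx": 0.01, "wy": 0, "wz": 0.01}
    - {"dx": 0.08, "dy": 0.01, "dz": -0.12, "wx": 0, "wy": 0, "wz": 0}

```text
time_s: 29.45
tcp_pos: [0.6685, -0.1722, 0.0185]
eef_rot: [-179.6, 55.2, -85.5]
contact_force: [-0.3, 5.1, 2.3]
gripper_width: 0.0434
```

Run:
```python
from chk import *
P,Q=target([.6705,-.225],-86,35,0,.0175,-1);S=chk(P,Q,8,-86)
```

```text
[ 0.66850315 -0.17218956  0.018491  ] [-179.6   55.2  -85.5] [ 12.  34. -36.  58. -42. -60.] 29.45 [-0.3  5.1  2.3]
cand est [ 0.6718 -0.2192]
n 8 [ 0.024  0.011 -0.024  0.001  0.005  0.008] -> [ 0.6672 -0.1776  0.0175] q [ 12.  34. -36.  58. -42. -60.] maxdeg/s 1 margin 21.9 err 3.5638159090467525e-13
```

>>> arm_command:
  plan:
    - {"dx": 0.06, "dy": 0.005, "dz": -0.085, "wx": 0, "wy": 0, "wz": 0}
    - {"dx": 0.05, "dy": 0.005, "dz": -0.07, "wx": 0, "wy": 0, "wz": 0}

```text
time_s: 29.62
tcp_pos: [0.6686, -0.1761, 0.0184]
eef_rot: [-179.6, 55.2, -85.4]
contact_force: [-0.8, 5.4, 2.6]
gripper_width: 0.0436
```

>>> arm_command:
  plan:
    - {"dx": 0.045, "dy": 0.005, "dz": -0.065, "wx": 0, "wy": 0, "wz": 0}

```text
time_s: 29.7
tcp_pos: [0.6687, -0.1777, 0.0185]
eef_rot: [-179.6, 55.2, -85.4]
contact_force: [-0.1, 4.6, 2.2]
gripper_width: 0.044
```

>>> arm_command:
  plan:
    - {"dx": 0.045, "dy": 0.005, "dz": -0.065, "wx": 0, "wy": 0, "wz": 0}

```text
time_s: 29.78
tcp_pos: [0.6687, -0.1793, 0.0185]
eef_rot: [-179.6, 55.2, -85.4]
contact_force: [-0.2, 5.2, 2.7]
gripper_width: 0.0441
```

>>> arm_command:
  plan:
    - {"dx": 0.04, "dy": 0.005, "dz": -0.055, "wx": 0, "wy": 0, "wz": 0}

```text
time_s: 29.87
tcp_pos: [0.6688, -0.1806, 0.0185]
eef_rot: [-179.6, 55.2, -85.4]
contact_force: [-0.4, 5.0, 3.7]
gripper_width: 0.0438
```

>>> arm_command:
  plan:
    - {"dx": 0.035, "dy": 0.005, "dz": -0.05, "wx": 0, "wy": 0, "wz": 0}

```text
time_s: 29.95
tcp_pos: [0.6688, -0.1818, 0.0185]
eef_rot: [-179.6, 55.2, -85.4]
contact_force: [-0.8, 8.1, 3.3]
gripper_width: 0.0441
```

Run:
```python
from chk import *
import cv2
p,R,s=pose();print(p,s['contact_force'],s['time_s'])
im,d=r.capture('scene');cv2.imwrite('pics/scene13c.png',cv2.resize(im[200:320,170:310,::-1],None,fx=5,fy=5,interpolation=cv2.INTER_CUBIC))
P=cloud('scene',d)
for mm in r.cut_out('scene','candlestick')[:1]:
    Pc=P[mm['mask']&(d>0)];F=Pc[(Pc[:,2]>.003)&(Pc[:,2]<.016)]
    f=least_squares(lambda x:np.hypot(F[:,0]-x[0],F[:,1]-x[1])-.04,F[:,:2].mean(0),loss='soft_l1',f_scale=.002);print(len(F),f.x)
```

```text
[ 0.66884406 -0.18181969  0.01845283] [-0.80488373  8.07117956  3.34759828] 29.95
86 [ 0.67070064 -0.22832579]
```

View pics/scene13c.png

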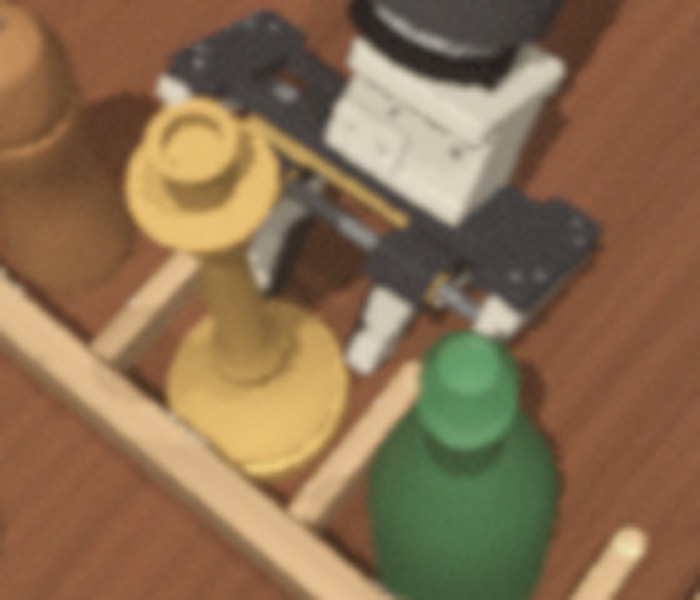

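>>> arm_command:
  plan:
    - {"dx": 0.025, "dy": 0, "dz": -0.035, "wx": 0, "wy": 0, "wz": 0}

```text
time_s: 30.13
tcp_pos: [0.6691, -0.182, 0.0184]
eef_rot: [-179.5, 55.2, -85.3]
contact_force: [-3.0, 11.0, 5.5]
gripper_width: 0.0437
```

The foot has met the rail: motion stalled and the push force rose from 5 to 11 N. I'll retreat straight back.

>>> arm_command:
  plan:
    - {"dx": -0.1, "dy": 0, "dz": 0.13, "wx": 0, "wy": 0, "wz": 0}
    - {"dx": -0.2, "dy": 0, "dz": 0.26, "wx": 0, "wy": 0, "wz": 0}
    - {"dx": -0.3, "dy": 0, "dz": 0.4, "wx": 0, "wy": 0, "wz": 0}
    - {"dx": -0.3, "dy": 0, "dz": 0.4, "wx": 0, "wy": 0, "wz": 0}
    - {"dx": -0.3, "dy": 0, "dz": 0.4, "wx": 0, "wy": 0, "wz": 0}
    - {"dx": -0.3, "dy": 0, "dz": 0.4, "wx": 0, "wy": 0, "wz": 0}
    - {"dx": -0.3, "dy": 0, "dz": 0.4, "wx": 0, "wy": 0, "wz": 0}
    - {"dx": -0.3, "dy": 0, "dz": 0.4, "wx": 0, "wy": 0, "wz": 0}
    - {"dx": -0.3, "dy": 0, "dz": 0.4, "wx": 0, "wy": 0, "wz": 0}
    - {"dx": -0.3, "dy": 0, "dz": 0.4, "wx": 0, "wy": 0, "wz": 0}
    - {"dx": -0.5, "dy": 0, "dz": 0.2, "wx": 0, "wy": 0, "wz": 0}
    - {"dx": -0.6, "dy": 0, "dz": 0, "wx": 0, "wy": 0, "wz": 0}
    - {"dx": -0.6, "dy": 0, "dz": 0, "wx": 0, "wy": 0, "wz": 0}
    - {"dx": 0, "dy": 0, "dz": 0, "wx": 0, "wy": 0, "wz": 0}

```text
time_s: 31.3
tcp_pos: [0.656, -0.0584, 0.0459]
eef_rot: [179.7, 55.1, -86.1]
contact_force: [0.3, 1.0, 1.4]
gripper_width: 0.0438
```

Run:
```python
from chk import *
import cv2
p,R,s=pose();print(p,s['contact_force'],s['time_s'])
im,d=r.capture('scene');cv2.imwrite('pics/scene14.png',im[:,:,::-1]);cv2.imwrite('pics/scene14c.png',cv2.resize(im[140:340,130:350,::-1],None,fx=3,fy=3,interpolation=cv2.INTER_CUBIC))
P=cloud('scene',d)
for mm in r.cut_out('scene','candlestick')[:3]:
    Pc=P[mm['mask']&(d>0)];F=Pc[(Pc[:,2]>.003)&(Pc[:,2]<.016)]
    if len(F)<8: continue
    f=least_squares(lambda x:np.hypot(F[:,0]-x[0],F[:,1]-x[1])-.04,F[:,:2].mean(0),loss='soft_l1',f_scale=.002)
    T=Pc[Pc[:,2]>.255];print(mm['score'],len(F),f.x,'top',T.mean(0),Pc[:,2].max())
for q in ['twin_candlestick','pepper_mill','carafe','salt_shaker','egg_cup','sugar_bowl','row_rack']:
    print(q,[(x['score'],ray('scene',*x['centre']).round(4)) for x in r.spot_point('scene',q)][:1])
```

```text
[ 0.65596864 -0.0584166   0.04590449] [0.30222825 0.9964787  1.35059341] 31.3
0.79 101 [ 0.67055528 -0.22786376] top [ 0.67100364 -0.22766493  0.26223166] 0.26892487405166626
twin_candlestick [(0.72, array([ 0.4382, -0.2288,  0.    ]))]
pepper_mill [(0.58, array([ 0.6088, -0.3923,  0.    ]))]
carafe [(0.69, array([ 0.7857, -0.2171,  0.    ]))]
salt_shaker []
egg_cup [(0.95, array([ 0.7566,  0.1773, -0.    ]))]
sugar_bowl [(0.66, array([ 0.6091, -0.3968,  0.    ]))]
row_rack [(0.79, array([ 0.6134, -0.27  ,  0.    ]))]
```

View pics/scene14c.png

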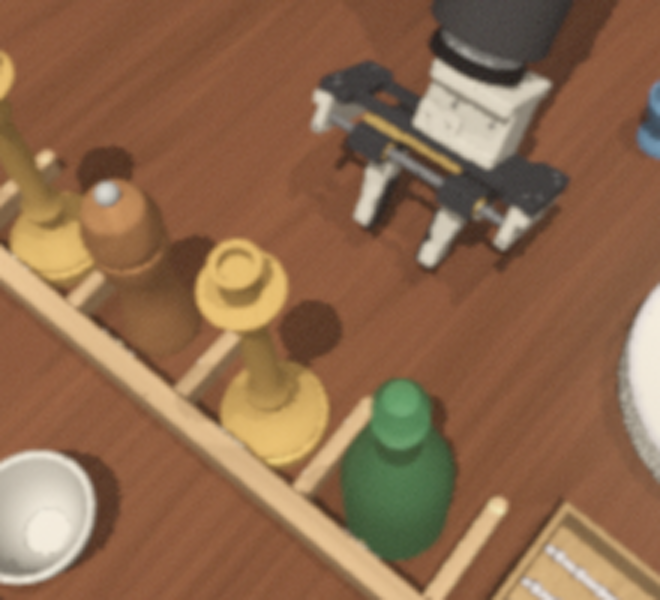

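Run:
```python
from plant import r
print(r.close_job(), r.get_state()['time_s'])
```

```text
the job is handed in; nothing more can be done
the job is handed in; nothing more can be done
```

The candlestick is upright in the empty third lane with its foot against the back rail, but the wrist force passed the 120 N limit once on the way. By the stated rules that breach may count as a failure.

**The force breach:** at 21.3 s, before the second push, I lowered the open fingers too far and the tips pressed into the bare table. The reading was about 159 N (−89, 35, 127 N). I lifted straight away and it dropped back to about 0. The candlestick was not touched then and nothing moved.

**How I moved it:** I pushed only on the foot rim with two fingertips about 44 mm apart and the tool leaned away from the stem.
- The direct diagonal push was outside the arm's joint range.
- Instead I made three pushes: about 80 mm away from the base, a long diagonal to the lane mouth, then down the lane.
- The pushing force read about 3–10 N. At the rail the motion stalled and the force rose gently to about 12 N, and I backed straight off.

**Last checks (about 31 s of the 48 s):**
- **Position:** the depth fit put the foot's centre at (0.6706, −0.2279), on the lane's centre line to within about 2 mm. The last picture showed the foot up against the rail.
- **Upright:** the top was within 0.5 mm of directly above the foot.
- **Clear of the robot:** the gripper was well away from everything, with about 1–2 N of sensor noise.
- **Other goods:** the mill, carafe, twin and sugar bowl looked undisturbed in the last picture.
- **Checks that failed or disagreed:** the network's last spot for the pepper mill was really the sugar bowl. It returned nothing for the salt shaker, which I did not check again. The egg cup read about 8 mm off its first spot, but the arm never came near it, so I took that as detector noise.

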